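# Load and set the cookie press station

## Task

Get the cookie press ready for a batch: first swing its lever back to idle at 0 degrees, then stand every pink cup upright on the round aluminium tray, well inside its edge. With the lever still at idle, turn the loaded tray a quarter turn counter-clockwise (seen from above) to its stop and push the size slide on top of the press fully to its end stop towards the tray, in either order; last, set the lever to 60 degrees. Leave the cups standing on the tray and the other things on the sideboard alone.

Things in the scene. Friction and masses are not known exactly. Their poses are not given: they have to be found in the camera images.
- cup1: pink ceramic cup without a handle, open top, round: 60 mm across at the mouth, 48 mm at the foot, tapering evenly, 50 mm high, 5 mm wall, about 150 g, standing upright on the table. Origin: centre of its underside, z up. Two to four of the four cups are present; the absent ones read None
- cup2: pink ceramic cup without a handle, open top, round: 60 mm across at the mouth, 48 mm at the foot, tapering evenly, 50 mm high, 5 mm wall, about 150 g, standing upright on the table. Origin: centre of its underside, z up. Two to four of the four cups are present; the absent ones read None
- cup3: pink ceramic cup without a handle, open top, round: 60 mm across at the mouth, 48 mm at the foot, tapering evenly, 50 mm high, 5 mm wall, about 150 g, standing upright on the table. Origin: centre of its underside, z up. Two to four of the four cups are present; the absent ones read None
- cup4: pink ceramic cup without a handle, open top, round: 60 mm across at the mouth, 48 mm at the foot, tapering evenly, 50 mm high, 5 mm wall, about 150 g, standing upright on the table. Origin: centre of its underside, z up. Two to four of the four cups are present; the absent ones read None
- turntable: fixed grey foot under the tray, 150 mm across. Origin on the table on the tray's vertical turning axis; its x axis points away from the robot (give or take 0.1 rad), y to the left
- tray (a joint): turning angle of the round tray about its vertical axis, rad; near 0 at the start with the knob on the left (+y of the turntable), positive counter-clockwise from above, hard stop at 1.571 with the knob nearest the robot. Stiff: it stays where it is left (about 0.15 N m of friction)
- tray_centre (a point): centre of the tray's flat upper face, on the turning axis, 30 mm above the table; turns with the tray. The tray is a flat aluminium disc, 290 mm across, no rim
- tray_knob (a point): grip point of the tray's only knob, 40 mm above the underside of the tray and 122 mm from its axis: an upright round steel post 18 mm across with a 24 mm ball on top; the ball's centre is 5 mm above this point, and the tray's face 32 mm below it
- press: the cookie press on its fixed stand: a cream plastic barrel 72 mm across, 160 mm long, lying along its y axis 100 mm above the table on a grey foot 110 x 190 mm. Origin: table level under the barrel's middle; x away from the robot, y towards the tray. Rail of the size slide on top (145 mm above the table). Spout tip 115 mm along +y, from 84 mm above the table up
- lever (a joint): lever angle, rad, about its horizontal axle (press y): 0 = idle, leaning 30 degrees from upright towards the robot (press -x); grows as it swings away; 0.524 upright; 1.047 (60 degrees) leans 30 degrees away; stops at 0 and 1.571. Black ribs on the white disc behind mark 0, 30, 60, 90 from the robot's side. Starts at 20 to 46 degrees. Stays where left (0.22 N m)
- lever_tip (a point): centre of the 28 mm ball at the end of the grey lever, 110 mm from its axle, on the end of the press that is away from the tray (-y end)
- lever_hinge (a point): point on the lever's axle in the lever's plane, 100 mm above the table, at -95 mm along the press's y axis; fixed
- slide (a joint): position of the size slide along the rail on top of the press, m; 0 is the end near the lever, grows towards the tray (press +y), end stop at 0.060. Starts at 0 to 0.02. Stays where it is left (about 2 N)
- slide_grip (a point): grip point of the size slide: an upright square grey grip, 22 x 22 mm and 42 mm high; the point is 14 mm below its top and 35 mm above the rail, 180 mm above the table
- jar: bystander: glass jar with a wooden lid, 60 mm across, 91 mm high, among the cups; origin centre of underside
- shaker: bystander: waisted steel shaker, 50 mm across, 104 mm high, among the cups; origin centre of underside
- bowl: bystander: lidded glass bowl, 166 mm across, 124 mm high, front left
- saucer1: bystander: pink saucer, 130 mm across, 16 mm high, beyond the tray to the left
- saucer2: bystander: pink saucer, 130 mm across, 16 mm high, beyond the press
- server: bystander: steel dessert server, 220 mm long, lying near the robot

How it is judged:
By the outcome, as a careful person would: the job done as asked, in the order asked, and still so for the second after the job is handed in, with the robot touching nothing.
Of cup1, cup2, cup3, cup4 only 2 to 4 are there at a start; the rules pass over those that are not, and their reading is None.
At some moment in a run one of cup1, cup2, cup3, cup4 may be knocked a few centimetres aside while the robot is not near it.
It also fails if it takes over 210 s, if anything falls off the work surface, if the arm or the gripper's body presses on something with over 40 N, if the wrist force passes 120 N, or if a joint passes its speed limit or range.

## Robot

A 6-joint arm with a two-finger parallel gripper is mounted at the origin on the work surface. World frame = base frame: x ahead of the robot, y to its left, z up, the work surface at z = 0. Lengths are in mm, angles in degrees, forces in N, time in s.
With the tool pointing down it reaches from about 275 to 750 mm from the base axis. Payload 10.2 kg.
Tool frame: the origin (TCP) lies between the finger pads; the fingertips stand ctrl.tip_reach ahead of it and the grasp point (between the pads) lies 6 mm ahead of it (ctrl.tip_reach is the distance from the TCP to the fingertips, in mm); z points along the fingers, y is the line along which they close (so a half turn about z gives the same grasp; the last joint's range is limited). The gripper opens to 85 mm and grips with 20 to 120 N. Pads are 22 mm wide; open, the fingers measure 114 mm over their backs; the gripper's body (76 mm by 85 mm) begins 54 mm behind the grasp point. The pads swing forward as they close: fully open they stand 13 mm farther back than shut.
Start: joints at [-88.946, 17.928, 85.812, -0, 76.261, -12.8], TCP at [125.698, -509.736, 234.494] pointing down, gripper open.
Joint ranges: [-168.41, 168.41], [-55.51, 124.54], [10.69, 146.95], [-70.63, 250.63], [1, 178], [-165.06, 165.06]. Speed limits (degrees/s): [136.94, 136.94, 172.46, 180, 180, 180].

## Interface

Orientations are given as [roll, pitch, yaw] about the fixed x, y, z axes, in that order (R = Rz(yaw) Ry(pitch) Rx(roll)).
In Python, from station import ctrl, cams gives the robot as it stands. The module is installed in compiled form; this text tells all that it offers.
- The arm moves only by the tool arm_command, never from a script. Its argument "commands" is text: rows parted by semicolons, each of 7 numbers parted by spaces: the shift along the tool's x, y, z in cm, then the turn, a rotation vector about the tool's x, y, z in degrees, then the opening, from -1 (shut) to 1 (fully open). A call has exactly 5 rows; each row is the pose to reach, as a shift and turn from the pose commanded when the call began, along the tool's axes at that moment; what a row does not reach only later rows make up. A row lasts 1/12 s, in which the tool goes at most 41.7 mm and 7.16 degrees, less where a joint would pass 70% of its speed; a pose out of reach is approached as far as the arm can. A call with a gripper value outside its range is refused whole. The fingers move at their own pace and stop on an object; the grip force is fixed at half the most. Time passes only in rows, so rows that repeat a pose let the fingers close, or fill a call up. It gives the time, the measured TCP pose, the force, the opening and the grip force at its end, in the units of the state.
- ctrl.state(): the state, without advancing time (a new reading comes with each control period).
- cams.read_camera(name): name is "scene" or "top" or "wrist"; returns a dict with "frame" (420x560x3 uint8, red, green, blue), "fov_y" (degrees; the focal length in pixels is half the picture's height over the tangent of half this angle, whatever the lens; pixels are square), "cx", "cy" (the principal point, pixels), "R" (3x3) and "t" (3): a world point X has camera coordinates R X + t. Camera axes: x right, y down, z forward; pixel columns grow to the right and rows downward; lengths in mm; the calibration is good to about 2 mm. A picture is of the moment at which its call begins. There is no depth.
- ctrl.hand_in(): hands the job in; it is judged then, once.
Trained networks look in a picture, given as the dict that the camera call returned (one of the last four; its "shot" number tells which), for a name from the list of things; names that differ only in an ending like _2 or _b are one class to them, and where a whole thing is asked for, a point or a joint stands for the part that bears it (a point fixed in the world has none). Each returns a list of dicts, best first, with "score" (0 to 1); they miss things now and then, are a little off and sometimes report something else, mostly with a low value. They report only what shows in the picture. A call takes as long as a camera call.
- cams.search_frame(query, picture): "location" ([column, row] in pixels, amid what is visible of it).
- cams.silhouettes(query, picture): "mask" (420x560 bool, what is visible of it) and "location" ([column, row] in pixels, amid what is visible of it).
- cams.landmark_of(query, picture): "location" ([column, row] in pixels: a listed point, or the origin of a listed thing).
The state is a dict: "clock": time; "q": joint angles; "joint_velocities": joint speeds; "joint_efforts": joint torques, N m; "ee_pos": TCP position; "eef_rot": TCP orientation; "force": force on the tool from outside, world axes, zero at the start; "ft_torque": the same for the moment, N m; "grip_width": finger opening in mm; "grasp_force": force on a finger pad.
Only numpy, scipy, OpenCV 4.12 (cv2) and the standard library are available. Lean on these libraries where they do the work, as an engineer would, in place of code of your own. Each camera call takes 0.05 s, during which the arm holds its last target. There are 200 camera calls.

## Working session

There is one attempt and no reset: what is moved stays moved. The work goes in short steps, Python scripts to look and compute and a tool call to move; the robot and the scene stay as the last step left them, time stands still between calls to the robot, and variables do not carry over. Pictures are saved under pics/ and viewed, at most 15 in all, crops included, and the job is handed in when it is done.

Besides the shell and the picture viewer there is one more tool, called as name(argument=value, ...) on one line, values as JSON. arm_command: Moves the arm, as the interface text tells. Its arguments: {"type":"object","properties":{"commands":{"type":"string"}},"required":["commands"]}

```bash
mkdir -p pics; cat > h.py <<'E'
import numpy as np, cv2
from station import ctrl, cams
from scipy.spatial.transform import Rotation as Ro
def shot(n,save=None):
    p=cams.read_camera(n)
    if save: cv2.imwrite('pics/'+save,cv2.cvtColor(p['frame'],cv2.COLOR_RGB2BGR))
    return p
def ray(p,uv):
    f=p['frame'].shape[0]/2/np.tan(np.radians(p['fov_y'])/2)
    R=np.array(p['R']);t=np.array(p['t'])
    d=R.T@np.array([(uv[0]-p['cx'])/f,(uv[1]-p['cy'])/f,1]);return -R.T@t,d/np.linalg.norm(d)
def onz(p,uv,z):
    o,d=ray(p,uv);return o+d*(z-o[2])/d[2]
def proj(p,X):
    f=p['frame'].shape[0]/2/np.tan(np.radians(p['fov_y'])/2)
    c=np.array(p['R'])@np.array(X)+np.array(p['t']);return c[:2]/c[2]*f+[p['cx'],p['cy']]
def tri(obs):
    A=np.zeros((3,3));b=np.zeros(3)
    for p,uv in obs:
        o,d=ray(p,uv);M=np.eye(3)-np.outer(d,d);A+=M;b+=M@o
    X=np.linalg.solve(A,b)
    return X,[float(np.linalg.norm(np.cross(X-ray(p,uv)[0],ray(p,uv)[1]))) for p,uv in obs]
def st():
    s=ctrl.state();print({k:np.round(s[k],2).tolist() for k in('clock','ee_pos','eef_rot','force','grip_width','grasp_force','q')})
E
python3 - <<'E'
from h import *
np.set_printoptions(precision=1,suppress=True)
S=shot('scene','s0.png');T=shot('top','t0.png');W=shot('wrist','w0.png')
st();print(ctrl.tip_reach)
for p,n in((S,'S'),(T,'T'),(W,'W')): print(n,-np.array(p['R']).T@np.array(p['t']),p['fov_y'],p['cx'],p['cy'])
for k in 'cup1 turntable tray_centre tray_knob press lever_tip lever_hinge slide_grip jar shaker bowl saucer1 server'.split():
    for n,p in(('S',S),('T',T)):
        r=cams.landmark_of(k,p);print(k,n,[(np.round(a['location'],1).tolist(),round(a['score'],2)) for a in r[:6]])
E
```

```text
{'clock': 0.15, 'ee_pos': [125.69, -509.56, 234.09], 'eef_rot': [-179.95, -0.01, 13.85], 'force': [0.18, 0.59, -0.42], 'grip_width': 84.9, 'grasp_force': 0.0, 'q': [-88.95, 17.95, 85.84, 0.0, 76.26, -12.8]}
25.0
S [1265.  -158.2 1077.8] 54.470575032613525 280.23576836084544 207.27064758110572
T [ 420.5   -9.5 1533.3] 51.021761825053716 271.8709149152129 203.1989326667304
W [ 195.5 -491.7  372.2] 65.90280583258098 273.69241267574205 211.3349228302799
cup1 S [([151.4, 225.7], 0.91), ([144.1, 249.2], 0.73), ([179.9, 225.2], 0.63)]
cup1 T [([373.7, 222.7], 0.79), ([404.8, 204.3], 0.62), ([400.1, 235.1], 0.49)]
turntable S [([339.6, 211.1], 0.83)]
turntable T [([226.9, 217.1], 0.94)]
tray_centre S [([225.7, 223.6], 0.71), ([340.0, 204.2], 0.56), ([421.4, 232.6], 0.16)]
tray_centre T [([220.6, 217.0], 0.79)]
tray_knob S [([376.0, 189.2], 0.89)]
tray_knob T [([186.1, 221.8], 0.78), ([334.9, 196.6], 0.16)]
press S [([263.4, 232.0], 0.71), ([391.3, 161.4], 0.61), ([180.5, 221.3], 0.47)]
press T [([301.7, 201.8], 0.86)]
lever_tip S [([222.2, 193.3], 0.47)]
lever_tip T [([339.7, 199.6], 0.62), ([303.2, 203.6], 0.55)]
lever_hinge S [([227.3, 221.3], 0.93)]
lever_hinge T [([335.7, 196.6], 0.84), ([374.4, 223.0], 0.31)]
slide_grip S [([180.7, 226.3], 0.73), ([226.7, 182.9], 0.69), ([266.3, 203.0], 0.47)]
slide_grip T [([302.1, 199.4], 0.54), ([332.4, 197.4], 0.33)]
jar S [([184.4, 251.4], 0.74), ([387.0, 162.0], 0.29)]
jar T [([374.8, 196.4], 0.91)]
shaker S [([271.2, 196.1], 0.75)]
shaker T [([284.6, 242.4], 0.5)]
bowl S [([390.4, 163.8], 0.71)]
bowl T [([155.3, 263.4], 0.65)]
saucer1 S [([422.8, 229.6], 0.71), ([320.2, 287.2], 0.61)]
saucer1 T [([260.3, 146.5], 0.95), ([161.7, 181.9], 0.6), ([187.7, 220.1], 0.59)]
server S [([222.9, 182.7], 0.58)]
server T [([328.6, 266.8], 0.68), ([402.5, 234.8], 0.24)]
```

```bash
python3 -c "
import cv2;a=cv2.imread('pics/s0.png');b=cv2.imread('pics/t0.png')
import numpy as np
cv2.imwrite('pics/st0.png',cv2.resize(np.vstack([a,b]),(400*1,600)))"
```

```text
(no output)
```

View pics/t0.png

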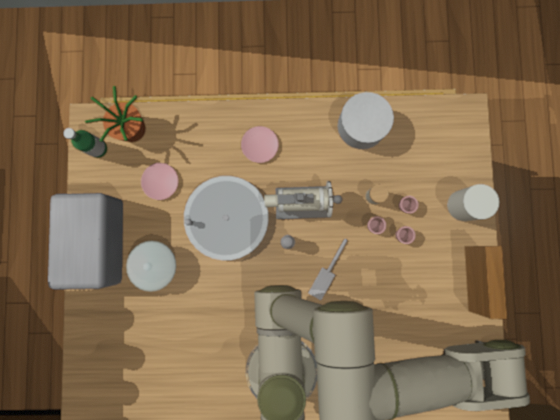

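View pics/s0.png

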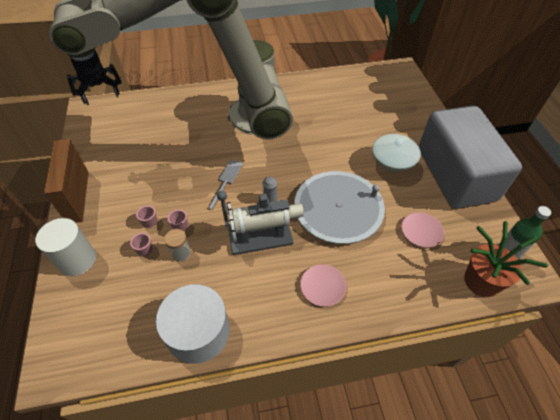

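Top view: tray at (226,217) with its knob at (188,221), press at (302,202) with its lever at about (338,199), and three cups at (409,204), (376,226) and (406,236). The jar is at (371,196), the shaker at (288,242) and the server at (328,268). The scene view agrees.

```bash
python3 - <<'E'
from h import *
np.set_printoptions(precision=1,suppress=True)
S=shot('scene');T=shot('top')
L={k:(cams.landmark_of(k,S),cams.landmark_of(k,T)) for k in 'cup1 turntable tray_centre tray_knob press lever_tip lever_hinge slide_grip jar shaker'.split()}
for k,(a,b) in L.items():
    for i in a[:4]:
        for j in b[:4]:
            X,e=tri([(S,i['location']),(T,j['location'])])
            if max(e)<8: print(k,X,np.round(e,1),round(i['score'],2),round(j['score'],2))
s=ctrl.state();R=Ro.from_euler('xyz',s['eef_rot'],degrees=True).as_matrix();print(R)
E
```

```text
cup1 [ 495.2 -331.3   23.8] [0.9 0.9] 0.87 0.79
cup1 [ 553.5 -442.6   -1.5] [1.8 1.8] 0.69 0.77
cup1 [ 543.4 -402.6  115.7] [5. 5.] 0.65 0.77
cup1 [ 443.1 -428.6  -20.6] [2.7 2.7] 0.65 0.77
turntable [522.1 189.7   0.8] [5.9 5.9] 0.7 0.76
tray_knob [511.2 303.5  51.7] [4.1 4.1] 0.65 0.84
press [580.5 -84.3  25.6] [0.4 0.4] 0.56 0.73
lever_tip [ 546.6 -180.6  204.9] [1.6 1.6] 0.75 0.54
lever_hinge [ 578.9 -184.5  112.7] [3. 3.] 0.95 0.78
slide_grip [574.5 -68.9 190.1] [1.4 1.4] 0.68 0.54
shaker [438.4 -30.1  16.5] [3.1 3.1] 0.78 0.61
[[ 1.   0.2 -0. ]
 [ 0.2 -1.   0. ]
 [-0.  -0.  -1. ]]
```

arm_command(commands="3.6 0.2 -1 0 0 -7 1;7.2 0.4 -2 0 0 -14 1;10.8 0.6 -3 0 0 -21 1;14.4 0.8 -4 0 0 -28 1;18 1 -5 0 0 -35 1")

```text
clock: 2.97
ee_pos: [304.5, -475.7, 285.1]
eef_rot: [180.0, 0.0, 49.2]
force: [0.1, -0.7, -0.6]
grip_width: 85.5
grasp_force: 0.0
```

```bash
cat >> h.py <<'E'
def go(x,y,z,yaw=None):
    s=ctrl.state();R=Ro.from_euler('xyz',s['eef_rot'],degrees=True)
    G=Ro.from_euler('xyz',[180,0,s['eef_rot'][2] if yaw is None else yaw],degrees=True)
    print('shift cm',np.round(R.inv().apply(np.array([x,y,z])-s['ee_pos'])/10,2),'rot',np.round((R.inv()*G).as_rotvec(degrees=True),1))
E
python3 -c "
from h import *
st();go(480,-440,330,90)"
```

```text
{'clock': 2.97, 'ee_pos': [304.49, -475.69, 285.12], 'eef_rot': [179.99, 0.0, 49.19], 'force': [0.07, -0.72, -0.56], 'grip_width': 85.49, 'grasp_force': 0.0, 'q': [-69.26, 21.37, 73.53, 0.0, 85.09, -28.45]}
shift cm [14.17 10.95 -4.49] rot [  0.    0.  -40.8]
```

arm_command(commands="2.8 2.2 -0.9 0 0 -7 1;5.6 4.4 -1.8 0 0 -14 1;8.4 6.6 -2.7 0 0 -21 1;11.2 8.8 -3.6 0 0 -28 1;14.2 11 -4.5 0 0 -35 1")

```text
clock: 3.38
ee_pos: [480.6, -441.2, 329.9]
eef_rot: [-180.0, 0.0, 84.2]
force: [0.0, -0.7, -0.2]
grip_width: 85.6
grasp_force: 0.0
```

arm_command(commands="0 0 0 0 0 -5.8 1;0 0 0 0 0 -5.8 1;0 0 0 0 0 -5.8 1;0 0 0 0 0 -5.8 1;0 0 0 0 0 -5.8 1")

```text
clock: 3.8
ee_pos: [478.2, -442.2, 329.5]
eef_rot: [-180.0, -0.0, 89.5]
force: [-0.1, 0.5, -0.1]
grip_width: 85.2
grasp_force: 0.0
```

```bash
python3 - <<'E'
from h import *
np.set_printoptions(precision=1,suppress=True)
st();W=shot('wrist','w1.png')
for k in 'cup1','jar':
    for a in cams.landmark_of(k,W):print(k,np.round(a['location']),round(a['score'],2),onz(W,a['location'],0))
for a in cams.silhouettes('cup1',W):
    m=a['mask'].astype(np.uint8);v,u=np.nonzero(m);print(round(a['score'],2),u.min(),u.max(),v.min(),v.max(),m.sum(),onz(W,a['location'],25))
E
```

```text
{'clock': 3.8, 'ee_pos': [478.16, -442.25, 329.55], 'eef_rot': [-179.99, -0.01, 89.45], 'force': [-0.07, 0.49, -0.09], 'grip_width': 85.17, 'grasp_force': 0.0, 'q': [-53.05, 33.43, 48.96, -0.01, 97.63, -52.5]}
cup1 [277.  86.] 0.9 [ 483.3 -332.2    0. ]
cup1 [325. 166.] 0.9 [ 551.7 -440.3    0. ]
cup1 [254. 154.] 0.73 [ 449.7 -422.9    0. ]
jar [352.  82.] 0.7 [ 583.8 -327.9    0. ]
0.97 255 303 55 106 2052 [ 484.2 -327.5   25. ]
0.96 309 353 149 193 1608 [ 554.3 -441.8   25. ]
0.67 230 274 138 182 1618 [ 449.5 -427.6   25. ]
```

View pics/w1.png

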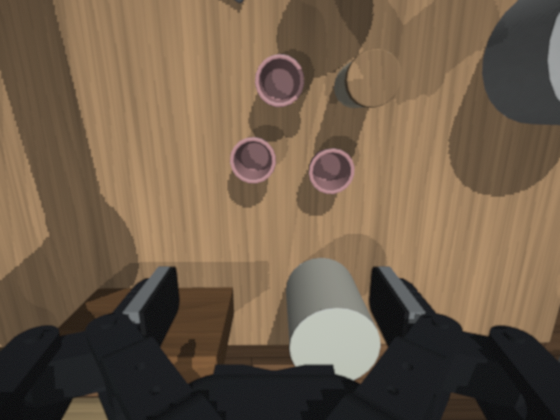

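Wrist view: three upright cups at (279,80), (253,160) and (331,171), with the jar at (372,78), clear of the cups. Next I'll look at the lever.

arm_command(commands="4 2 -0.8 0 0 0 1;8 4 -1.6 0 0 0 1;12 6 -2.4 0 0 0 1;16 8 -3 0 0 0 1;18 8 -3 0 0 0 1")

```text
clock: 4.42
ee_pos: [561.5, -260.0, 360.2]
eef_rot: [179.9, 0.0, 89.7]
force: [-0.4, -0.6, -0.8]
grip_width: 85.8
grasp_force: 0.0
```

```bash
cat >> h.py <<'E'
def lm(p,names,zs=None):
    for k in names:
        for a in cams.landmark_of(k,p)[:3]: print(p['shot'],k,np.round(a['location'],1),round(a['score'],2),np.round(onz(p,a['location'],zs[k]),1) if zs else '')
E
python3 - <<'E'
from h import *
st();W=shot('wrist','w2.png')
lm(W,['lever_tip','lever_hinge','slide_grip','press'],dict(lever_tip=208,lever_hinge=100,slide_grip=180,press=0))
E
```

```text
{'clock': 4.42, 'ee_pos': [561.52, -260.03, 360.18], 'eef_rot': [179.92, 0.02, 89.68], 'force': [-0.44, -0.58, -0.79], 'grip_width': 85.78, 'grasp_force': 0.0, 'q': [-35.69, 28.41, 52.41, 0.03, 99.11, -35.37]}
7 lever_tip [268.9  99.9] 0.81 [ 557.7 -174.8  208. ]
7 lever_hinge [282.2 109.3] 0.63 [ 571.9 -180.8  100. ]
```

arm_command(commands="3 -2 0 0 0 0 1;7 -4 0 0 0 0 1;11 -6 0 0 0 0 1;12 -8 0 0 0 0 1;12 -8 0 0 0 0 1")

```text
clock: 5.08
ee_pos: [478.2, -140.0, 360.4]
eef_rot: [180.0, 0.0, 89.7]
force: [0.2, 0.0, 1.1]
grip_width: 85.4
grasp_force: 0.0
```

```bash
python3 - <<'E'
from h import *
st();W=shot('wrist','w3.png')
lm(W,['lever_tip','lever_hinge','slide_grip','press','turntable','tray_centre','tray_knob'],dict(lever_tip=208,lever_hinge=100,slide_grip=180,press=0,turntable=0,tray_centre=30,tray_knob=62))
E
```

```text
{'clock': 5.08, 'ee_pos': [478.24, -140.03, 360.43], 'eef_rot': [179.98, 0.01, 89.67], 'force': [0.16, 0.02, 1.1], 'grip_width': 85.38, 'grasp_force': 0.0, 'q': [-29.82, 11.24, 75.92, -0.0, 92.82, -29.49]}
8 lever_tip [357.  230.7] 0.77 [ 556.9 -173.3  208. ]
8 lever_hinge [346.9 208. ] 0.57 [ 571.3 -181.8  100. ]
8 slide_grip [371.5 118.1] 0.87 [570.7 -70.5 180. ]
8 press [335.2 127.9] 0.93 [570.1 -86.2   0. ]
8 turntable [355.8 238.6] 0.34 [ 612.4 -263.3    0. ]
8 turntable [182.  180.6] 0.2 [ 334.6 -164.4    0. ]
```

View pics/w2.png

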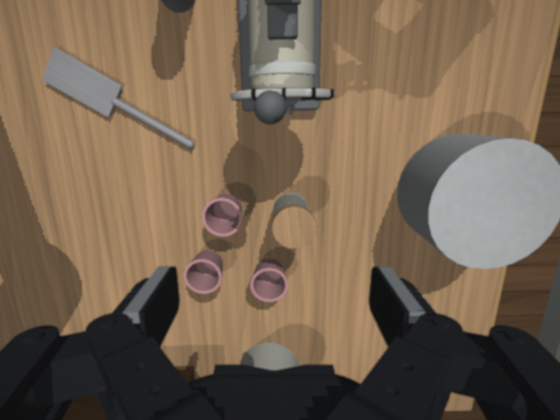

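View pics/w3.png

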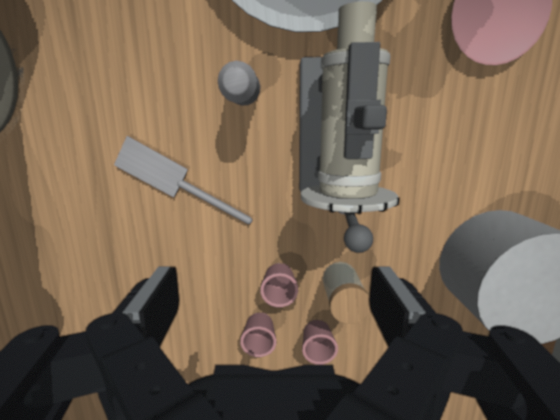

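Wrist views: the lever ball is at (270,107) in the first and (358,238) in the second. The slide grip is at (372,117), the shaker at (238,83) and the server at (180,180).

```bash
python3 - <<'E'
from h import *
np.set_printoptions(precision=1,suppress=True)
W=shot('wrist');W2=dict(W);d=np.array([561.5,-260,360.2])-[478.2,-140,360.4]
W2['t']=np.array(W['t'])-np.array(W['R'])@d
print(tri([(W2,(270,107)),(W,(358,238))]))
S=shot('scene');T=shot('top')
lm(S,['lever_tip','lever_hinge']);lm(T,['lever_tip'])
for p,n in((S,'s'),(W,'w')):
    for a in cams.silhouettes('lever_tip',p)[:2]:
        v,u=np.nonzero(a['mask']);print(n,a['score'],u.min(),u.max(),v.min(),v.max(),len(u))
s=cv2.imread
im=cv2.cvtColor(S['frame'],cv2.COLOR_RGB2BGR)[160:270,190:330];cv2.imwrite('pics/s1.png',cv2.resize(im,None,fx=5,fy=5,interpolation=2))
E
```

```text
(array([ 561.2, -183.1,  206.8]), [0.18645126994651517, 0.18645126994644015])
10 lever_tip [222.  191.7] 0.58 
10 lever_hinge [224.6 220.9] 0.72 
10 lever_hinge [260.9 233.7] 0.32 
s 0.59 217 228 191 225 199
w 0.58 337 370 210 250 853
```

View pics/s1.png

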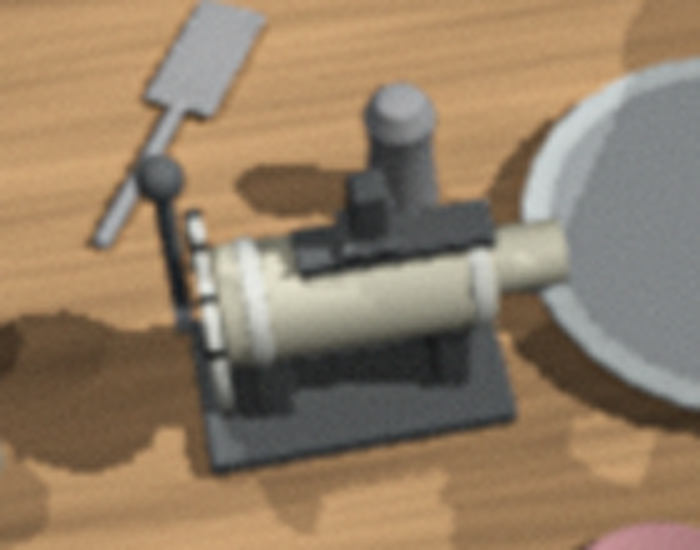

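arm_command(commands="-2 4 0 0 0 0 1;-4.3 8.3 3 0 0 0 1;-4.3 8.3 7 0 0 0 1;-4.3 8.3 11 0 0 0 1;-4.3 8.3 14.7 0 0 0 1")

```text
clock: 6.3
ee_pos: [564.1, -185.6, 213.4]
eef_rot: [180.0, 0.0, 89.6]
force: [1.1, -0.5, -1.1]
grip_width: 85.4
grasp_force: 0.0
```

arm_command(commands="0 0 0 0 0 0 1;0 0 0 0 0 0 0;0 0 0 0 0 0 -1;0 0 0 0 0 0 -1;0 0 0 0 0 0 -1")

```text
clock: 6.72
ee_pos: [564.4, -185.6, 218.4]
eef_rot: [179.8, 0.1, 89.7]
force: [-0.0, -0.6, 0.2]
grip_width: 38.4
grasp_force: 0.0
```

arm_command(commands="0 0 0 0 0 0 -1;0 0 0 0 0 0 -1;0 0 0 0 0 0 -1;0 0 0 0 0 0 -1;0 0 0 0 0 0 -1")

```text
clock: 7.13
ee_pos: [563.9, -185.7, 218.2]
eef_rot: [179.9, 0.1, 89.7]
force: [-2.8, -0.0, 8.7]
grip_width: 19.1
grasp_force: 54.6
```

```bash
python3 - <<'E'
from h import *
st();W=shot('wrist','w4.png')
E
```

```text
{'clock': 7.13, 'ee_pos': [563.9, -185.67, 218.24], 'eef_rot': [179.85, 0.12, 89.66], 'force': [-2.83, -0.03, 8.66], 'grip_width': 19.06, 'grasp_force': 54.63, 'q': [-29.51, 27.23, 74.84, -0.03, 77.75, -29.16]}
```

View pics/w4.png

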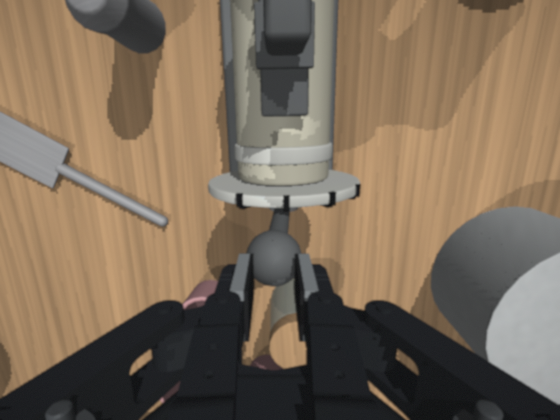

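```bash
python3 - <<'E'
from h import *
np.set_printoptions(precision=1,suppress=True)
W=shot('wrist')
for z in(190,200,207):print(onz(W,(274,257),z),onz(W,(274,230),z))
for d in ([0,0,6],[0,0,25],[11,0,25],[-11,0,25]):
    X=np.array(ctrl.state()['ee_pos'])+np.array([0,d[0],-d[2]]);print(d,proj(W,X))
g=cv2.cvtColor(W['frame'],cv2.COLOR_RGB2BGR)[180:320,190:370];cv2.imwrite('pics/w5.png',cv2.resize(g,None,fx=4,fy=4,interpolation=2))
S=shot('scene');T=shot('top')
im=np.hstack([cv2.resize(cv2.cvtColor(p['frame'],cv2.COLOR_RGB2BGR)[a:a+70,b:b+80],None,fx=5,fy=5,interpolation=2) for p,a,b in((S,165,185),(T,165,290))]);cv2.imwrite('pics/st1.png',im)
E
```

```text
[ 563.5 -188.8  190. ] [ 563.6 -172.8  190. ]
[ 563.5 -184.2  200. ] [ 563.6 -169.2  200. ]
[ 563.5 -181.   207. ] [ 563.6 -166.6  207. ]
[0, 0, 6] [275.  270.2]
[0, 0, 25] [274.8 254.2]
[11, 0, 25] [274.6 235.4]
[-11, 0, 25] [274.9 272.4]
```

View pics/w5.png

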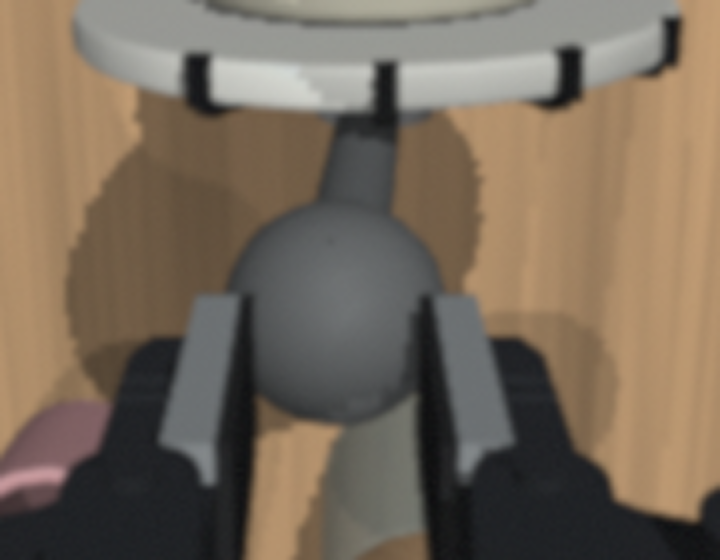

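The pads hold the ball high at 19 mm, so the ball may sit lower than I measured. I'll check this against the scene view.

```bash
python3 - <<'E'
from h import *
np.set_printoptions(precision=1,suppress=True)
W=shot('wrist');S=shot('scene')
W3=dict(W);d=np.array([478.2,-140,360.4])-ctrl.state()['ee_pos'];W3['t']=np.array(W['t'])-np.array(W['R'])@d
W2=dict(W);d=np.array([561.5,-260,360.2])-ctrl.state()['ee_pos'];W2['t']=np.array(W['t'])-np.array(W['R'])@d
o=[(W,(274.5,257)),(S,(222,195.6)),(W3,(358,238)),(W2,(270,107))]
print(tri(o));print(tri(o[:2]));print(tri(o[::2]));print(tri([o[0],o[3]]));print(tri(o[1:3]))
print(W['R'],-W['R'].T@W['t'])
E
```

```text
(array([ 560.2, -180.4,  209. ]), [3.567515153211523, 0.8375145434211686, 1.7129560603227685, 1.4604711166632593])
(array([ 563.3, -179.1,  213.1]), [0.885206159774069, 0.8852061597740786])
(array([ 563.7, -188.3,  190.5]), [0.2661356720015057, 0.2661356720015443])
(array([ 561.2, -180.7,  207.8]), [2.4895887251308833, 2.4895887251308872])
(array([ 558.7, -180.4,  208.6]), [0.5178689647296735, 0.5178689647296789])
[[ 1.  -0.   0. ]
 [-0.  -1.   0.3]
 [ 0.  -0.3 -1. ]] [ 563.3 -112.3  356.3]
```

View pics/st1.png

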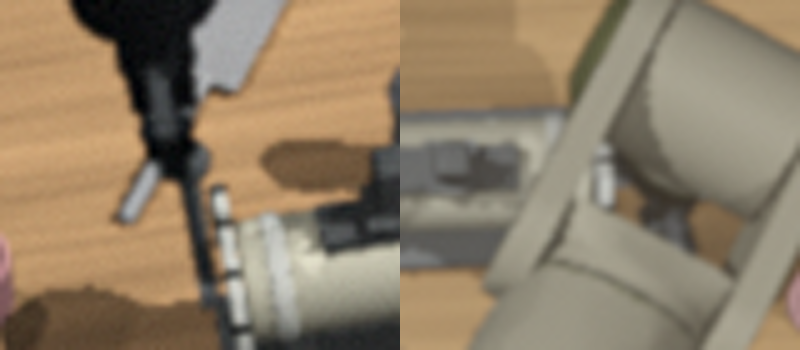

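The scene crop shows the ball on the +y (tray) side of the pads, so I'll open, shift 10 mm in +y and regrip.

arm_command(commands="0 0 0 0 0 0 0;0 0 0 0 0 0 0;0 0 0 0 0 0 0;0.6 -0.1 0.2 0 0 0 0;1.1 -0.2 0.5 0 0 0 0")

```text
clock: 7.85
ee_pos: [561.7, -173.8, 210.6]
eef_rot: [180.0, -0.0, 89.6]
force: [-0.7, -0.5, -0.2]
grip_width: 42.9
grasp_force: 0.0
```

arm_command(commands="0 0 0 0 0 0 -1;0 0 0 0 0 0 -1;0 0 0 0 0 0 -1;0 0 0 0 0 0 -1;0 0 0 0 0 0 -1")

```text
clock: 8.27
ee_pos: [561.7, -173.3, 210.8]
eef_rot: [-180.0, -0.1, 89.7]
force: [-1.4, 6.6, 2.1]
grip_width: 23.6
grasp_force: 58.8
```

```bash
python3 - <<'E'
from h import *
st()
W=shot('wrist');S=shot('scene')
im=np.hstack([cv2.resize(cv2.cvtColor(p['frame'],cv2.COLOR_RGB2BGR)[a:a+h,b:b+w],(400,400),interpolation=2) for p,a,b,h,w in((S,165,185,70,70),(W,180,200,150,150))]);cv2.imwrite('pics/st2.png',im)
E
```

```text
{'clock': 8.27, 'ee_pos': [561.7, -173.3, 210.77], 'eef_rot': [-179.98, -0.11, 89.69], 'force': [-1.39, 6.6, 2.06], 'grip_width': 23.59, 'grasp_force': 58.76, 'q': [-28.6, 26.92, 76.44, 0.09, 76.71, -28.3]}
```

View pics/st2.png

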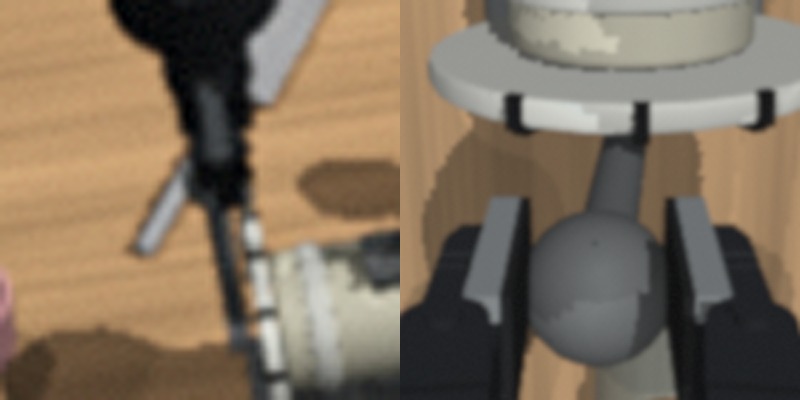

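arm_command(commands="0 0 0 0 0 0 0;0 0 0 0 0 0 0;0 0 0 0 0 0 0;-0.5 0 0.4 0 0 0 0;-0.9 0 0.9 0 0 0 0")

```text
clock: 8.78
ee_pos: [561.8, -183.9, 201.7]
eef_rot: [180.0, 0.0, 89.7]
force: [-0.1, -0.9, -0.3]
grip_width: 42.7
grasp_force: 0.0
```

arm_command(commands="0 0 0 0 0 0 -1;0 0 0 0 0 0 -1;0 0 0 0 0 0 -1;0 0 0 0 0 0 -1;0 0 0 0 0 0 -1")

```text
clock: 9.2
ee_pos: [561.3, -183.8, 201.0]
eef_rot: [-179.9, 0.0, 89.6]
force: [-0.3, -5.0, -7.0]
grip_width: 24.7
grasp_force: 59.2
```

```bash
python3 - <<'E'
from h import *
st()
E
```

```text
{'clock': 9.2, 'ee_pos': [561.35, -183.81, 201.04], 'eef_rot': [-179.93, 0.04, 89.63], 'force': [-0.34, -5.0, -7.03], 'grip_width': 24.72, 'grasp_force': 59.2, 'q': [-29.46, 27.71, 76.71, -0.07, 75.62, -29.07]}
```

arm_command(commands="0 0 0 0 0 0 0;0 0 0 0 0 0 0;0 0 0 0 0 0 0;0.2 0 -0.4 0 0 0 0;0.45 0 -0.8 0 0 0 0")

```text
clock: 9.62
ee_pos: [561.8, -178.5, 210.3]
eef_rot: [180.0, -0.0, 89.7]
force: [-0.1, 0.5, 0.3]
grip_width: 43.1
grasp_force: 0.0
```

arm_command(commands="0 0 0 0 0 0 -1;0 0 0 0 0 0 -1;0 0 0 0 0 0 -1;0 0 0 0 0 0 -1;0 0 0 0 0 0 -1")

```text
clock: 10.03
ee_pos: [562.0, -178.5, 211.2]
eef_rot: [179.9, 0.0, 89.7]
force: [-2.1, 1.7, 8.5]
grip_width: 24.2
grasp_force: 58.5
```

```bash
python3 - <<'E'
from h import *
st()
E
```

```text
{'clock': 10.03, 'ee_pos': [562.05, -178.51, 211.21], 'eef_rot': [179.88, 0.03, 89.68], 'force': [-2.09, 1.71, 8.48], 'grip_width': 24.17, 'grasp_force': 58.47, 'q': [-29.01, 27.04, 76.18, 0.03, 76.66, -28.69]}
```

arm_command(commands="0 0 0 0 0 0 0;0 0 0 0 0 0 0;0 0 0 0 0 0 0;-0.15 0 0.3 0 0 0 0;-0.15 0 0.5 0 0 0 0")

```text
clock: 10.45
ee_pos: [561.6, -180.5, 204.2]
eef_rot: [-180.0, -0.0, 89.6]
force: [-0.3, 0.1, 0.4]
grip_width: 43.0
grasp_force: 0.0
```

arm_command(commands="0 0 0 0 0 0 -1;0 0 0 0 0 0 -1;0 0 0 0 0 0 -1;0 0 0 0 0 0 -1;0 0 0 0 0 0 -1")

```text
clock: 10.87
ee_pos: [561.6, -180.3, 204.5]
eef_rot: [-180.0, -0.0, 89.7]
force: [-0.3, 0.7, -2.7]
grip_width: 24.6
grasp_force: 58.9
```

```bash
python3 - <<'E'
from h import *
st()
E
```

```text
{'clock': 10.87, 'ee_pos': [561.6, -180.28, 204.51], 'eef_rot': [-179.98, -0.0, 89.65], 'force': [-0.32, 0.65, -2.71], 'grip_width': 24.59, 'grasp_force': 58.94, 'q': [-29.17, 27.43, 76.61, -0.01, 75.98, -28.82]}
```

arm_command(commands="0 -0.9 0.1 0 0 0 -1;0 -1.8 0.4 0 0 0 -1;0 -2.7 0.7 0 0 0 -1;0 -3.5 1.1 0 0 0 -1;0 -3.5 1.1 0 0 0 -1")

```text
clock: 11.28
ee_pos: [527.4, -180.6, 194.8]
eef_rot: [179.7, 0.1, 89.6]
force: [3.4, -2.9, 1.2]
grip_width: 24.7
grasp_force: 63.9
```

arm_command(commands="0 -0.2 0.1 0 0 0 -1;0 -0.4 0.2 0 0 0 -1;0 -0.5 0.25 0 0 0 -1;0 -0.5 0.25 0 0 0 -1;0 -0.5 0.25 0 0 0 -1")

```text
clock: 11.7
ee_pos: [524.6, -180.7, 193.5]
eef_rot: [179.4, 0.2, 89.6]
force: [9.0, -0.2, 6.5]
grip_width: 24.4
grasp_force: 64.4
```

```bash
python3 - <<'E'
from h import *
st()
E
```

```text
{'clock': 11.7, 'ee_pos': [524.65, -180.7, 193.53], 'eef_rot': [179.44, 0.17, 89.64], 'force': [8.95, -0.16, 6.45], 'grip_width': 24.38, 'grasp_force': 64.37, 'q': [-31.17, 23.28, 84.55, 0.15, 71.6, -30.86]}
```

arm_command(commands="0 -0.2 0.1 0 0 0 -1;0 -0.4 0.2 0 0 0 -1;0 -0.6 0.2 0 0 0 -1;0 -0.6 0.2 0 0 0 -1;0 -0.6 0.2 0 0 0 -1")

```text
clock: 12.12
ee_pos: [518.3, -180.7, 191.2]
eef_rot: [179.5, 0.2, 89.6]
force: [7.7, -0.5, 3.8]
grip_width: 24.0
grasp_force: 63.0
```

```bash
python3 - <<'E'
from h import *
st()
W=shot('wrist');S=shot('scene')
im=np.hstack([cv2.resize(cv2.cvtColor(p['frame'],cv2.COLOR_RGB2BGR)[a:a+h,b:b+w],(400,400),interpolation=2) for p,a,b,h,w in((S,165,185,70,70),(W,150,200,180,180))]);cv2.imwrite('pics/st3.png',im)
E
```

```text
{'clock': 12.12, 'ee_pos': [518.3, -180.69, 191.19], 'eef_rot': [179.51, 0.16, 89.63], 'force': [7.68, -0.51, 3.76], 'grip_width': 24.05, 'grasp_force': 62.96, 'q': [-31.51, 22.71, 85.76, 0.12, 71.04, -31.18]}
```

View pics/st3.png

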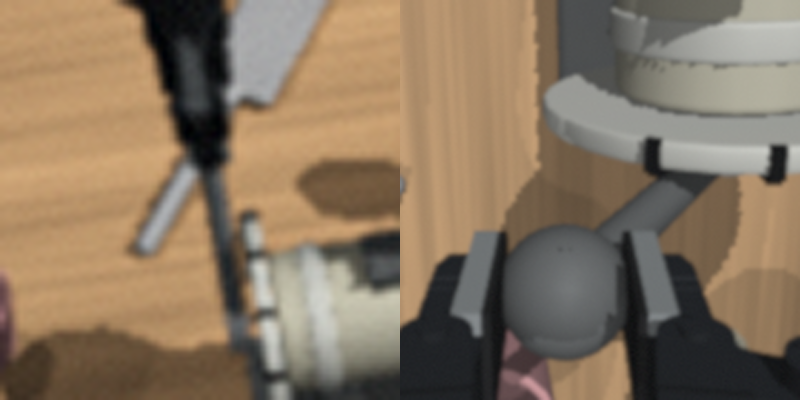

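arm_command(commands="0 -0.2 0.1 0 0 0 -1;0 -0.4 0.2 0 0 0 -1;0 -0.6 0.3 0 0 0 -1;0 -0.6 0.3 0 0 0 -1;0 -0.6 0.3 0 0 0 -1")

```text
clock: 12.63
ee_pos: [516.1, -180.9, 191.0]
eef_rot: [178.8, 0.3, 89.7]
force: [28.7, 2.0, 13.5]
grip_width: 24.4
grasp_force: 62.9
```

arm_command(commands="0 -0.2 0.1 0 0 0 -1;0 -0.4 0.25 0 0 0 -1;0 -0.4 0.25 0 0 0 -1;0 -0.4 0.25 0 0 0 -1;0 -0.4 0.25 0 0 0 -1")

```text
clock: 13.05
ee_pos: [515.7, -181.0, 190.8]
eef_rot: [178.2, 0.4, 89.7]
force: [44.5, 5.1, 21.1]
grip_width: 24.7
grasp_force: 63.9
```

arm_command(commands="0 0.2 -0.1 0 0 0 -1;0 0.2 -0.1 0 0 0 0.3;0 0.2 -0.1 0 0 0 0.6;0 0.2 -0.1 0 0 0 1;0 0.2 -0.1 0 0 0 1")

```text
clock: 13.47
ee_pos: [507.2, -179.8, 184.2]
eef_rot: [-179.9, -0.0, 89.7]
force: [0.0, 0.1, -0.6]
grip_width: 72.1
grasp_force: 0.0
```

arm_command(commands="0 0 -2 0 0 0 1;0 0 -6 0 0 0 1;-2 0 -9 0 0 0 1;-6 -1 -9 0 0 0 1;-10 -3 -9 0 0 0 1")

```text
clock: 13.88
ee_pos: [478.9, -278.0, 276.0]
eef_rot: [179.9, 0.1, 89.8]
force: [0.9, -0.6, -0.4]
grip_width: 85.6
grasp_force: 0.0
```

```bash
cat >> h.py <<'E'
def ell(p,mask,z=50):
    # mouth circle fit: scan candidates (x,y) so projected foot+mouth hull matches mask
    from scipy.optimize import minimize
    v,u=np.nonzero(mask);c=onz(p,(u.mean(),v.mean()),25)
    a=np.linspace(0,2*np.pi,40,endpoint=False)
    def hull(x,y,b):
        P=[[x+r*np.cos(t),y+r*np.sin(t),b+h] for r,h in((24,0),(30,50)) for t in a]
        return cv2.convexHull(np.array([proj(p,q) for q in P],np.float32))
    def cost(q,b=0):
        m=np.zeros(mask.shape,np.uint8);k=16
        cv2.fillPoly(m,[np.round(hull(q[0],q[1],b)*k).astype(np.int32)],1,shift=4)
        return 1-(m&mask).sum()/(m|mask).sum()
    r=minimize(cost,c[:2],method='Nelder-Mead',options=dict(initial_simplex=[c[:2],c[:2]+[6,0],c[:2]+[0,6]]))
    return r.x,1-r.fun
def cups(p):
    for a in cams.silhouettes('cup1',p):
        if a['score']>.4:
            v,u=np.nonzero(a['mask']);x,i=ell(p,a['mask'].astype(np.uint8));print('cup',np.round(x,1),'iou',round(i,2),'sc',round(a['score'],2),(u.min(),u.max(),v.min(),v.max()))
E
python3 - <<'E'
from h import *
st();W=shot('wrist','w6.png');S=shot('scene')
cups(W);lm(S,['lever_tip'])
lm(W,['lever_tip','jar'],dict(lever_tip=195,jar=0));print(proj(W,[516.5,-181,195]))
E
```

```text
{'clock': 13.88, 'ee_pos': [478.92, -278.02, 276.02], 'eef_rot': [179.9, 0.1, 89.8], 'force': [0.88, -0.63, -0.44], 'grip_width': 85.56, 'grasp_force': 0.0, 'q': [-42.26, 20.07, 76.67, -0.0, 83.11, -42.06]}
cup [ 485.2 -328.7] iou 0.96 sc 0.66 (np.int64(255), np.int64(304), np.int64(194), np.int64(247))
cup [ 552.6 -440. ] iou 0.94 sc 0.59 (np.int64(309), np.int64(353), np.int64(271), np.int64(324))
cup [ 601.6 -127.5] iou 0.31 sc 0.57 (np.int64(304), np.int64(455), np.int64(0), np.int64(98))
23 lever_tip [219.8 187.1] 0.73 
23 lever_tip [184.8 250.8] 0.52 
22 lever_tip [332.9  72.8] 0.66 [ 516. -180.  195.]
22 jar [355.5 210.3] 0.71 [ 587.8 -327.9    0. ]
[333.67981398  74.53547482]
```

View pics/w6.png

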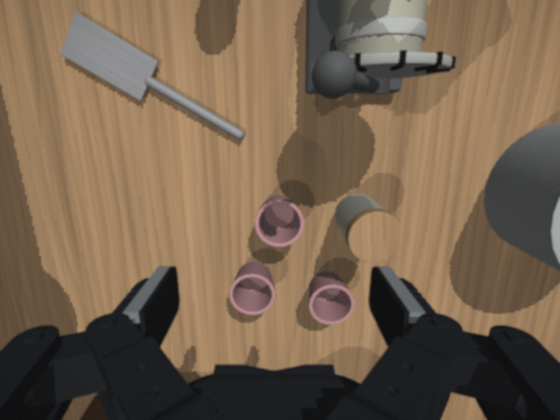

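The lever is at idle, with its ball at (333,74), and the three cups haven't moved. Now I'll pick up the first cup.

arm_command(commands="-2.5 0.3 4 0 0 0 1;-5.1 0.6 8 0 0 0 1;-5.1 0.6 12 0 0 0 1;-5.1 0.6 16 0 0 0 1;-5.1 0.6 18 0 0 0 1")

```text
clock: 14.6
ee_pos: [483.5, -326.2, 90.6]
eef_rot: [-179.8, -0.2, 89.7]
force: [0.7, -0.6, 0.1]
grip_width: 85.4
grasp_force: 0.0
```

arm_command(commands="0 0 3 0 0 0 1;0 0 6.2 0 0 0 1;0 0 6.2 0 0 0 1;0 0 6.2 0 0 0 -1;0 0 6.2 0 0 0 -1")

```text
clock: 15.02
ee_pos: [485.2, -328.2, 34.6]
eef_rot: [179.9, 0.1, 89.7]
force: [-0.1, 0.1, 0.4]
grip_width: 64.2
grasp_force: 0.0
```

arm_command(commands="0 0 0 0 0 0 -1;0 0 0 0 0 0 -1;0 0 0 0 0 0 -1;0 0 0 0 0 0 -1;0 0 0 0 0 0 -1")

```text
clock: 15.43
ee_pos: [485.4, -328.5, 35.8]
eef_rot: [179.8, 0.2, 89.7]
force: [-0.3, 2.8, 6.2]
grip_width: 56.6
grasp_force: 62.6
```

```bash
python3 - <<'E'
from h import *
st();T=shot('top')
lm(T,['turntable','tray_centre','tray_knob'],dict(turntable=0,tray_centre=30,tray_knob=62))
for a in cams.silhouettes('tray_centre',T)[:1]:
    c=max(cv2.findContours(a['mask'].astype(np.uint8),0,1)[0],key=cv2.contourArea);e=cv2.fitEllipse(cv2.convexHull(c));print(a['score'],e,onz(T,e[0],30))
E
```

```text
{'clock': 15.43, 'ee_pos': [485.43, -328.48, 35.77], 'eef_rot': [179.81, 0.15, 89.67], 'force': [-0.29, 2.76, 6.22], 'grip_width': 56.63, 'grasp_force': 62.6, 'q': [-45.54, 37.94, 87.0, 0.03, 54.82, -45.24]}
24 tray_centre [224.  218.9] 0.92 [517.1 188.2  30. ]
0.71 ((224.91500854492188, 217.94046020507812), (83.80960083007812, 85.08609008789062), 34.91473388671875) [520.28920685 185.0030242   30.        ]
```

arm_command(commands="0 0 -2 0 0 0 -1;0 0 -6 0 0 0 -1;0 0 -10 0 0 0 -1;0 0 -14 0 0 0 -1;0 0 -18 0 0 0 -1")

```text
clock: 16.1
ee_pos: [484.1, -327.6, 216.8]
eef_rot: [179.9, 0.1, 89.7]
force: [1.4, -0.9, -2.1]
grip_width: 56.6
grasp_force: 64.9
```

arm_command(commands="2 0.4 -3.5 0 0 0 -1;6 1.2 -4 0 0 0 -1;10 2 -4 0 0 0 -1;14 3 -4 0 0 0 -1;18 4 -4 0 0 0 -1")

```text
clock: 16.52
ee_pos: [525.2, -146.3, 255.0]
eef_rot: [179.8, 0.1, 89.6]
force: [0.4, -0.9, -1.6]
grip_width: 56.6
grasp_force: 64.9
```

arm_command(commands="4 0.8 0 0 0 0 -1;8 1.6 0 0 0 0 -1;12 2.4 0 0 0 0 -1;16 3.2 0 0 0 0 -1;19 4 0 0 0 0 -1")

```text
clock: 16.93
ee_pos: [566.2, 44.9, 254.9]
eef_rot: [179.8, -0.0, 89.8]
force: [0.1, -0.6, -2.6]
grip_width: 56.5
grasp_force: 64.9
```

```bash
python3 - <<'E'
from h import *
st();go(580,125,120,90)
W=shot('wrist')
lm(W,['tray_centre','tray_knob'],dict(tray_centre=30,tray_knob=62))
for a in cams.silhouettes('tray_centre',W)[:1]:
    c=max(cv2.findContours(a['mask'].astype(np.uint8),0,1)[0],key=cv2.contourArea);c=cv2.convexHull(c)[:,0];c=c[(c[:,0]>3)&(c[:,0]<556)&(c[:,1]>3)&(c[:,1]<300)]
    P=np.array([onz(W,q,27) for q in c])[:,:2]
    A=np.c_[2*P,np.ones(len(P))];s=np.linalg.lstsq(A,(P**2).sum(1),rcond=None)[0];print('circ',s[:2],np.sqrt(s[2]+s[0]**2+s[1]**2),len(P))
E
```

```text
{'clock': 16.93, 'ee_pos': [566.17, 44.85, 254.89], 'eef_rot': [179.84, -0.01, 89.76], 'force': [0.08, -0.62, -2.58], 'grip_width': 56.48, 'grasp_force': 64.91, 'q': [-7.3, 22.56, 76.28, 0.03, 81.0, -7.07]}
shift cm [ 8.02  1.31 13.49] rot [ 0.2 -0.  -0.2]
25 tray_knob [273.8 247.8] 0.37 [566.  -22.6  62. ]
circ [521.47583112 181.92748674] 145.48756312715008 36
```

arm_command(commands="3.5 0.6 0 0 0 0 -1;7 1.2 2 0 0 0 -1;8 1.3 6 0 0 0 -1;8 1.3 10 0 0 0 -1;8 1.3 13.5 0 0 0 -1")

```text
clock: 17.55
ee_pos: [579.5, 120.9, 116.5]
eef_rot: [180.0, 0.0, 89.7]
force: [-1.0, -0.3, -1.8]
grip_width: 56.8
grasp_force: 64.9
```

arm_command(commands="0 0 2 0 0 0 -1;0 0 3.5 0 0 0 -1;0 0 4.4 0 0 0 -1;0 0 5 0 0 0 -1;0 0 5.2 0 0 0 -1")

```text
clock: 17.97
ee_pos: [580.1, 120.7, 65.9]
eef_rot: [180.0, 0.0, 89.6]
force: [0.4, 0.1, -1.1]
grip_width: 56.6
grasp_force: 65.0
```

```bash
python3 - <<'E'
from h import *
st()
E
```

```text
{'clock': 17.97, 'ee_pos': [580.09, 120.65, 65.9], 'eef_rot': [179.98, 0.0, 89.6], 'force': [0.41, 0.09, -1.13], 'grip_width': 56.62, 'grasp_force': 64.95, 'q': [0.43, 36.25, 84.58, -0.0, 59.14, 0.83]}
```

arm_command(commands="0 0 0.1 0 0 0 -1;0 0 0.25 0 0 0 -1;0 0 0.25 0 0 0 -1;0 0 0.25 0 0 0 0.5;0 0 0.25 0 0 0 1")

```text
clock: 18.38
ee_pos: [580.5, 121.3, 64.4]
eef_rot: [179.9, -0.0, 89.6]
force: [-0.0, -0.5, 0.8]
grip_width: 74.5
grasp_force: 0.0
```

arm_command(commands="0 0 0 0 0 0 1;0 0 0 0 0 0 1;0 0 -2 0 0 0 1;0 0 -6 0 0 0 1;0 0 -10 0 0 0 1")

```text
clock: 18.8
ee_pos: [579.1, 121.3, 163.6]
eef_rot: [-179.8, -0.0, 89.6]
force: [0.7, -0.6, 1.0]
grip_width: 85.5
grasp_force: 0.0
```

arm_command(commands="0 0 -4 0 0 0 1;0 0 -8 0 0 0 1;-4 -1 -8 0 0 0 1;-8 -1 -8 0 0 0 1;-12 -1 -8 0 0 0 1")

```text
clock: 19.22
ee_pos: [568.8, 0.4, 244.1]
eef_rot: [179.9, 0.0, 89.8]
force: [1.3, 0.4, -0.6]
grip_width: 85.6
grasp_force: 0.0
```

```bash
python3 - <<'E'
from h import *
st();W=shot('wrist','w7.png');cups(W)
lm(W,['tray_centre','tray_knob'],dict(tray_centre=30,tray_knob=62))
for a in cams.silhouettes('cup1',W)[:1]:
    m=a['mask'].astype(np.uint8)
T=shot('top');cups(T)
E
```

```text
{'clock': 19.22, 'ee_pos': [568.77, 0.44, 244.08], 'eef_rot': [179.91, 0.02, 89.75], 'force': [1.33, 0.36, -0.58], 'grip_width': 85.56, 'grasp_force': 0.0, 'q': [-11.75, 23.08, 77.13, -0.0, 79.69, -11.5]}
cup [580.4 125.1] iou 0.91 sc 0.67 (np.int64(253), np.int64(320), np.int64(20), np.int64(94))
26 tray_centre [228.7   5.6] 0.28 [526.6 173.6  30. ]
cup [ 451.6 -421.5] iou 0.91 sc 0.83 (np.int64(395), np.int64(414), np.int64(227), np.int64(243))
cup [ 549.2 -436.4] iou 0.8 sc 0.76 (np.int64(399), np.int64(417), np.int64(197), np.int64(213))
cup [583.9 127.5] iou 0.61 sc 0.63 (np.int64(233), np.int64(245), np.int64(191), np.int64(207))
```

arm_command(commands="-4 0 -1 0 0 0 1;-8 0 -1 0 0 0 1;-12 0 -1 0 0 0 1;-16 0 -1 0 0 0 1;-20 0 -1 0 0 0 1")

```text
clock: 19.98
ee_pos: [568.1, -199.2, 253.3]
eef_rot: [180.0, 0.0, 89.8]
force: [0.5, 0.0, -0.0]
grip_width: 85.4
grasp_force: 0.0
```

arm_command(commands="-4 -0.5 1 0 0 0 1;-8 -1 1 0 0 0 1;-12 -1.5 1 0 0 0 1;-16 -2 1 0 0 0 1;-19 -2 1 0 0 0 1")

```text
clock: 20.4
ee_pos: [546.2, -390.5, 243.0]
eef_rot: [-180.0, 0.0, 89.6]
force: [0.7, 1.0, -0.2]
grip_width: 85.2
grasp_force: 0.0
```

```bash
python3 - <<'E'
from h import *
W=shot('wrist');st();cups(W)
go(552.6,-440,34,90)
E
```

```text
{'clock': 20.45, 'ee_pos': [545.44, -394.75, 242.01], 'eef_rot': [-179.95, 0.08, 89.44], 'force': [-1.11, -5.68, 0.73], 'grip_width': 85.54, 'grasp_force': 0.0, 'q': [-45.81, 37.56, 54.76, -0.09, 87.66, -45.24]}
cup [ 450.1 -424.6] iou 0.96 sc 0.72 (np.int64(158), np.int64(215), np.int64(189), np.int64(244))
cup [ 591.3 -331.9] iou 0.83 sc 0.6 (np.int64(285), np.int64(353), np.int64(98), np.int64(165))
cup [ 553.3 -439.8] iou 0.89 sc 0.56 (np.int64(254), np.int64(307), np.int64(202), np.int64(255))
shift cm [-4.83  0.71 20.78] rot [-0.1 -0.  -0.5]
```

arm_command(commands="-2 0.3 4 0 0 0 1;-4.7 0.7 8 0 0 0 1;-4.7 0.7 12 0 0 0 1;-4.7 0.7 14 0 0 0 1;-4.7 0.7 14 0 0 0 1")

```text
clock: 20.92
ee_pos: [552.4, -432.1, 96.0]
eef_rot: [-179.5, -0.5, 89.7]
force: [-0.9, 1.6, -0.5]
grip_width: 85.2
grasp_force: 0.0
```

```bash
python3 - <<'E'
from h import *
st();go(553,-440,34,90)
E
```

```text
{'clock': 20.92, 'ee_pos': [552.36, -432.1, 96.0], 'eef_rot': [-179.55, -0.51, 89.73], 'force': [-0.87, 1.64, -0.53], 'grip_width': 85.24, 'grasp_force': 0.0, 'q': [-47.59, 47.59, 58.74, 0.01, 74.35, -47.33]}
shift cm [-0.85  0.12  6.19] rot [-0.5 -0.5 -0.3]
```

arm_command(commands="-0.4 0.1 0 0 0 0 1;-0.6 0.1 2.5 0 0 0 1;-0.6 0.1 5 0 0 0 1;-0.6 0.1 6.4 0 0 0 1;-0.6 0.1 6.4 0 0 0 1")

```text
clock: 21.33
ee_pos: [554.6, -440.5, 38.3]
eef_rot: [-179.9, -0.1, 89.7]
force: [0.1, 0.8, -0.7]
grip_width: 85.7
grasp_force: 0.0
```

arm_command(commands="0 0 0 0 0 0 0;0 0 0 0 0 0 -1;0 0 0 0 0 0 -1;0 0 0 0 0 0 -1;0 0 0 0 0 0 -1")

```text
clock: 21.75
ee_pos: [555.4, -442.3, 43.1]
eef_rot: [179.8, 0.2, 89.7]
force: [-2.5, 3.4, 9.2]
grip_width: 56.5
grasp_force: 61.4
```

arm_command(commands="0 0 0 0 0 0 -1;0 0 0 0 0 0 -1;0 0 0 0 0 0 -1;0 0 0 0 0 0 -1;0 0 0 0 0 0 -1")

```text
clock: 22.17
ee_pos: [555.4, -442.3, 43.1]
eef_rot: [179.8, 0.2, 89.7]
force: [-1.3, 2.6, 9.3]
grip_width: 56.6
grasp_force: 61.5
```

arm_command(commands="0 0 -2 0 0 0 -1;0 0 -6 0 0 0 -1;0 0 -10 0 0 0 -1;0 0 -14 0 0 0 -1;0 0 -18 0 0 0 -1")

```text
clock: 22.58
ee_pos: [554.4, -441.2, 223.2]
eef_rot: [179.9, 0.1, 89.7]
force: [1.0, -0.1, -0.8]
grip_width: 56.1
grasp_force: 64.3
```

arm_command(commands="2 -0.4 -3 0 0 0 -1;6 -1 -3.5 0 0 0 -1;10 -1.8 -3.5 0 0 0 -1;14 -2.5 -3.5 0 0 0 -1;18 -3 -3.5 0 0 0 -1")

```text
clock: 23.0
ee_pos: [524.8, -259.5, 255.9]
eef_rot: [179.9, 0.1, 89.6]
force: [1.1, -0.2, -1.2]
grip_width: 56.3
grasp_force: 64.3
```

arm_command(commands="4 -0.7 0 0 0 0 -1;8 -1.4 0 0 0 0 -1;12 -2 0 0 0 0 -1;16 -2.6 0 0 0 0 -1;20 -3 0 0 0 0 -1")

```text
clock: 23.42
ee_pos: [496.1, -59.3, 255.9]
eef_rot: [179.8, 0.1, 89.6]
force: [0.8, -0.1, -1.9]
grip_width: 56.3
grasp_force: 64.3
```

arm_command(commands="4 -0.7 0 0 0 0 -1;8 -1.4 0 0 0 0 -1;12 -2 0 0 0 0 -1;15 -2.6 0 0 0 0 -1;17 -3 0 0 0 0 -1")

```text
clock: 23.83
ee_pos: [467.0, 111.8, 255.9]
eef_rot: [179.8, -0.0, 89.8]
force: [0.3, 0.4, -1.3]
grip_width: 56.4
grasp_force: 64.3
```

```bash
python3 - <<'E'
from h import *
st();go(461,123,76,90)
E
```

```text
{'clock': 23.83, 'ee_pos': [467.0, 111.82, 255.92], 'eef_rot': [179.84, -0.03, 89.78], 'force': [0.27, 0.4, -1.27], 'grip_width': 56.38, 'grasp_force': 64.28, 'q': [-0.57, 11.22, 91.23, 0.03, 77.39, -0.36]}
shift cm [ 1.11 -0.65 17.99] rot [ 0.2 -0.  -0.2]
```

arm_command(commands="0.6 -0.4 4 0 0 0 -1;1.1 -0.6 8 0 0 0 -1;1.1 -0.6 12 0 0 0 -1;1.1 -0.6 16 0 0 0 -1;1.1 -0.6 17.6 0 0 0 -1")

```text
clock: 24.25
ee_pos: [460.0, 120.2, 75.2]
eef_rot: [-179.8, 0.0, 89.7]
force: [-1.4, 1.5, -2.2]
grip_width: 56.1
grasp_force: 64.7
```

arm_command(commands="0 0 0.1 0 0 0 -1;0 0 0.2 0 0 0 -1;0 0 0.4 0 0 0 -1;0 0 0.6 0 0 0 -1;0 0 0.6 0 0 0 -1")

```text
clock: 24.67
ee_pos: [462.5, 120.1, 73.3]
eef_rot: [179.9, -0.0, 89.7]
force: [-0.3, 0.5, -1.4]
grip_width: 55.9
grasp_force: 64.7
```

arm_command(commands="0 0 0.1 0 0 0 -1;0 0 0.2 0 0 0 -1;0 0 0.3 0 0 0 -1;0 0 0.3 0 0 0 -1;0 0 0.3 0 0 0 -1")

```text
clock: 25.08
ee_pos: [463.1, 119.8, 72.8]
eef_rot: [179.8, 0.1, 89.7]
force: [-10.2, -3.7, 33.2]
grip_width: 56.6
grasp_force: 68.1
```

arm_command(commands="0 0 0.1 0 0 0 -1;0 0 0.2 0 0 0 -1;0 0 0.2 0 0 0 -1;0 0 0.2 0 0 0 -1;0 0 0.2 0 0 0 -1")

```text
clock: 25.5
ee_pos: [463.6, 119.5, 72.6]
eef_rot: [179.7, 0.1, 89.8]
force: [-16.3, -6.5, 54.4]
grip_width: 56.2
grasp_force: 70.1
```

arm_command(commands="0 0 -0.2 0 0 0 -1;0 0 -0.4 0 0 0 -1;0 0 -0.4 0 0 0 0;0 0 -0.4 0 0 0 0.5;0 0 -0.4 0 0 0 1")

```text
clock: 25.92
ee_pos: [462.0, 120.1, 71.5]
eef_rot: [180.0, -0.0, 89.7]
force: [0.4, 0.1, -0.3]
grip_width: 74.2
grasp_force: 0.0
```

arm_command(commands="0 0 0 0 0 0 1;0 0 0 0 0 0 1;0 0 -2 0 0 0 1;0 0 -6 0 0 0 1;0 0 -10 0 0 0 1")

```text
clock: 26.33
ee_pos: [460.9, 120.1, 171.6]
eef_rot: [-179.8, 0.0, 89.7]
force: [0.3, 0.6, 0.1]
grip_width: 85.5
grasp_force: 0.0
```

arm_command(commands="0 0 -4 0 0 0 1;0 0 -8 0 0 0 1;-4 0 -8 0 0 0 1;-8 0 -8 0 0 0 1;-12 0 -8 0 0 0 1")

```text
clock: 26.75
ee_pos: [460.9, -1.0, 251.6]
eef_rot: [179.9, 0.0, 89.8]
force: [1.0, 0.1, 0.4]
grip_width: 85.5
grasp_force: 0.0
```

```bash
sed -i 's/def ell(p,mask,z=50):/def ell(p,mask,z0=0):/; s/def cost(q,b=0):/def cost(q,b=z0):/; s/c=onz(p,(u.mean(),v.mean()),25)/c=onz(p,(u.mean(),v.mean()),25+z0)/; s/def cups(p):/def cups(p,z0=0):/; s/ell(p,a\[.mask.\].astype(np.uint8))/ell(p,a["mask"].astype(np.uint8),z0)/' h.py
python3 - <<'E'
from h import *
st();W=shot('wrist');cups(W,30)
S=shot('scene');print('S');cups(S,30);cups(S,0)
E
```

```text
{'clock': 26.75, 'ee_pos': [460.87, -0.95, 251.65], 'eef_rot': [179.94, 0.02, 89.77], 'force': [1.03, 0.1, 0.42], 'grip_width': 85.52, 'grasp_force': 0.0, 'q': [-14.73, 8.96, 94.59, -0.0, 76.38, -14.5]}
cup [579.8 119.8] iou 0.95 sc 0.88 (np.int64(368), np.int64(444), np.int64(19), np.int64(92))
cup [488.7 103.4] iou 0.93 sc 0.57 (np.int64(272), np.int64(337), np.int64(41), np.int64(111))
S
cup [491.  103.1] iou 0.92 sc 0.72 (np.int64(306), np.int64(323), np.int64(184), np.int64(206))
cup [580.2 120.4] iou 0.88 sc 0.67 (np.int64(318), np.int64(336), np.int64(206), np.int64(228))
cup [ 468.5 -420. ] iou 0.81 sc 0.59 (np.int64(136), np.int64(156), np.int64(206), np.int64(227))
cup [467.7 111.1] iou 0.96 sc 0.72 (np.int64(306), np.int64(323), np.int64(184), np.int64(206))
cup [560.2 128.8] iou 0.91 sc 0.67 (np.int64(318), np.int64(336), np.int64(206), np.int64(228))
cup [ 450.5 -425.1] iou 0.86 sc 0.59 (np.int64(136), np.int64(156), np.int64(206), np.int64(227))
```

arm_command(commands="-4 0 0 0 0 0 1;-8 0 0 0 0 0 1;-12 0 0 0 0 0 1;-16 0 0 0 0 0 1;-20 0 0 0 0 0 1")

```text
clock: 27.42
ee_pos: [460.2, -200.3, 251.2]
eef_rot: [180.0, -0.0, 89.8]
force: [0.5, 0.7, 0.5]
grip_width: 85.4
grasp_force: 0.0
```

arm_command(commands="-4 0 0 0 0 0 1;-8 -0.3 0 0 0 0 1;-12 -0.6 0 0 0 0 1;-16 -1 0 0 0 0 1;-18 -1 0 0 0 0 1")

```text
clock: 27.83
ee_pos: [448.7, -382.3, 250.5]
eef_rot: [-180.0, 0.0, 89.6]
force: [0.1, -0.4, -1.2]
grip_width: 85.1
grasp_force: 0.0
```

```bash
python3 - <<'E'
from h import *
W=shot('wrist');st();cups(W)
go(450,-425,110,90)
E
```

```text
{'clock': 27.88, 'ee_pos': [448.63, -383.94, 250.02], 'eef_rot': [-179.95, 0.02, 89.54], 'force': [-1.03, -1.43, -0.54], 'grip_width': 85.42, 'grasp_force': 0.0, 'q': [-51.89, 25.79, 72.28, -0.05, 81.95, -51.43]}
cup [ 451.  -423.9] iou 0.93 sc 0.96 (np.int64(250), np.int64(302), np.int64(193), np.int64(248))
shift cm [-4.37  0.13 14.  ] rot [-0.  -0.  -0.4]
```

arm_command(commands="-2 0.1 4 0 0 0 1;-4.1 0.2 8 0 0 0 1;-4.1 0.2 12 0 0 0 1;-4.1 0.2 15.5 0 0 0 1;-4.1 0.2 15.5 0 0 0 1")

```text
clock: 28.35
ee_pos: [449.4, -416.0, 88.6]
eef_rot: [-179.5, -0.7, 89.8]
force: [-0.5, 0.6, -2.1]
grip_width: 85.5
grasp_force: 0.0
```

arm_command(commands="0 0 3 0 0 0 1;0 0 6 0 0 0 1;0 0 6 0 0 0 1;0 0 6 0 0 0 -1;0 0 6 0 0 0 -1")

```text
clock: 28.77
ee_pos: [452.0, -421.3, 39.3]
eef_rot: [179.9, 0.2, 89.7]
force: [1.1, 0.5, 0.4]
grip_width: 63.7
grasp_force: 0.0
```

arm_command(commands="0 0 0 0 0 0 -1;0 0 0 0 0 0 -1;0 0 0 0 0 0 -1;0 0 0 0 0 0 -1;0 0 0 0 0 0 -1")

```text
clock: 29.18
ee_pos: [451.9, -421.6, 40.3]
eef_rot: [179.8, 0.2, 89.7]
force: [-1.6, 3.8, 10.5]
grip_width: 56.7
grasp_force: 62.0
```

arm_command(commands="0 0 -2 0 0 0 -1;0 0 -6 0 0 0 -1;0 0 -10 0 0 0 -1;0 0 -14 0 0 0 -1;0 0 -18 0 0 0 -1")

```text
clock: 29.6
ee_pos: [450.6, -420.4, 220.8]
eef_rot: [179.9, 0.1, 89.7]
force: [0.3, -0.9, -1.2]
grip_width: 56.1
grasp_force: 64.5
```

arm_command(commands="2 0.3 -3 0 0 0 -1;6 0.6 -3.5 0 0 0 -1;10 1 -3.5 0 0 0 -1;14 1.5 -3.5 0 0 0 -1;18 2 -3.5 0 0 0 -1")

```text
clock: 30.02
ee_pos: [471.5, -239.0, 253.6]
eef_rot: [179.8, 0.1, 89.6]
force: [1.1, 0.1, -1.1]
grip_width: 56.5
grasp_force: 64.5
```

arm_command(commands="4 0.5 0 0 0 0 -1;8 1 0 0 0 0 -1;12 1.5 0 0 0 0 -1;16 2 0 0 0 0 -1;20 2.5 0 0 0 0 -1")

```text
clock: 30.43
ee_pos: [497.7, -39.0, 253.5]
eef_rot: [179.8, 0.1, 89.7]
force: [0.2, 0.3, -1.1]
grip_width: 56.1
grasp_force: 64.5
```

arm_command(commands="4 0.5 0 0 0 0 -1;8 1 0 0 0 0 -1;12 1.5 0 0 0 0 -1;16 2 0 0 0 0 -1;18 2.2 0 0 0 0 -1")

```text
clock: 30.85
ee_pos: [520.7, 142.9, 253.5]
eef_rot: [179.8, -0.1, 89.8]
force: [0.6, 0.3, -1.3]
grip_width: 56.2
grasp_force: 64.5
```

```bash
python3 - <<'E'
from h import *
st();go(521,215,76,90)
W=shot('wrist');cups(W,30);lm(W,['tray_knob'],dict(tray_knob=62))
S=shot('scene');cups(S,30)
E
```

```text
{'clock': 30.85, 'ee_pos': [520.66, 142.87, 253.53], 'eef_rot': [179.81, -0.07, 89.83], 'force': [0.59, 0.33, -1.31], 'grip_width': 56.21, 'grasp_force': 64.52, 'q': [2.87, 18.96, 81.54, 0.06, 79.31, 3.04]}
shift cm [ 7.19 -0.05 17.76] rot [ 0.2 -0.1 -0.2]
cup [518.5  36.2] iou 0.21 sc 0.95 (np.int64(211), np.int64(336), np.int64(211), np.int64(346))
cup [580.5 121.9] iou 0.92 sc 0.69 (np.int64(305), np.int64(362), np.int64(181), np.int64(240))
cup [487.5 105.8] iou 0.48 sc 0.68 (np.int64(214), np.int64(265), np.int64(195), np.int64(246))
32 tray_knob [255.6  16.2] 0.66 [505.1 301.4  62. ]
cup [581.1 122.6] iou 0.9 sc 0.91 (np.int64(318), np.int64(336), np.int64(206), np.int64(228))
cup [489.8 106.9] iou 0.85 sc 0.76 (np.int64(306), np.int64(323), np.int64(184), np.int64(205))
cup [358.4 195.8] iou 0.68 sc 0.68 (np.int64(322), np.int64(340), np.int64(148), np.int64(173))
cup [551.3 192.7] iou 0.09 sc 0.54 (np.int64(295), np.int64(384), np.int64(172), np.int64(243))
```

arm_command(commands="3.5 0 0 0 0 0 -1;6.8 0 3 0 0 0 -1;7.2 0 7 0 0 0 -1;7.2 0 11 0 0 0 -1;7.2 0 15 0 0 0 -1")

```text
clock: 31.52
ee_pos: [521.5, 210.1, 100.4]
eef_rot: [179.9, -0.0, 89.6]
force: [0.3, -0.2, -0.7]
grip_width: 56.2
grasp_force: 64.5
```

arm_command(commands="0 0 1.5 0 0 0 -1;0 0 2.5 0 0 0 -1;0 0 2.8 0 0 0 -1;0 0 3 0 0 0 -1;0 0 3 0 0 0 -1")

```text
clock: 31.93
ee_pos: [522.3, 210.5, 72.5]
eef_rot: [179.9, -0.0, 89.6]
force: [0.7, 0.5, -1.6]
grip_width: 56.0
grasp_force: 64.6
```

arm_command(commands="0 0 0.1 0 0 0 -1;0 0 0.2 0 0 0 -1;0 0 0.3 0 0 0 -1;0 0 0.3 0 0 0 -1;0 0 0.3 0 0 0 -1")

```text
clock: 32.35
ee_pos: [522.1, 210.9, 70.3]
eef_rot: [179.9, -0.0, 89.7]
force: [-4.3, -0.9, 10.7]
grip_width: 56.1
grasp_force: 65.8
```

Contact. I'll release and back off.

arm_command(commands="0 0 -0.1 0 0 0 -1;0 0 -0.1 0 0 0 0;0 0 -0.1 0 0 0 0.5;0 0 -0.1 0 0 0 1;0 0 -0.1 0 0 0 1")

```text
clock: 32.77
ee_pos: [521.4, 210.7, 69.1]
eef_rot: [-180.0, 0.0, 89.7]
force: [0.1, -0.1, 0.4]
grip_width: 84.7
grasp_force: 0.0
```

arm_command(commands="0 0 0 0 0 0 1;0 0 -2 0 0 0 1;0 0 -6 0 0 0 1;0 0 -10 0 0 0 1;0 0 -14 0 0 0 1")

```text
clock: 33.18
ee_pos: [521.0, 210.6, 210.8]
eef_rot: [-180.0, 0.0, 89.7]
force: [0.4, 0.2, -0.3]
grip_width: 85.8
grasp_force: 0.0
```

arm_command(commands="0 0 -4 0 0 0 1;-2 -4 -8 0 0 0 1;-2 -5 -10 0 0 0 1;-2 -5 -10 0 0 0 1;-2 -5 -10 0 0 0 1")

```text
clock: 33.6
ee_pos: [471.2, 191.0, 311.0]
eef_rot: [179.8, -0.0, 89.6]
force: [-0.2, -0.5, -0.6]
grip_width: 85.6
grasp_force: 0.0
```

```bash
python3 - <<'E'
from h import *
st();W=shot('wrist','w8.png');cups(W,30)
lm(W,['tray_knob','tray_centre'],dict(tray_knob=62,tray_centre=30))
E
```

```text
{'clock': 33.6, 'ee_pos': [471.17, 190.99, 310.97], 'eef_rot': [179.78, -0.04, 89.65], 'force': [-0.25, -0.47, -0.65], 'grip_width': 85.62, 'grasp_force': 0.0, 'q': [8.84, 13.16, 80.69, 0.0, 85.93, 9.19]}
cup [580.  122.5] iou 0.95 sc 0.88 (np.int64(337), np.int64(387), np.int64(207), np.int64(258))
cup [488.6 105.8] iou 0.95 sc 0.59 (np.int64(264), np.int64(311), np.int64(220), np.int64(270))
cup [520.6 207.4] iou 0.94 sc 0.59 (np.int64(291), np.int64(342), np.int64(140), np.int64(191))
34 tray_knob [301.3  78.2] 0.93 [503.1 303.1  62. ]
34 tray_centre [310.2 180.1] 0.88 [519.6 181.8  30. ]
```

View pics/w8.png

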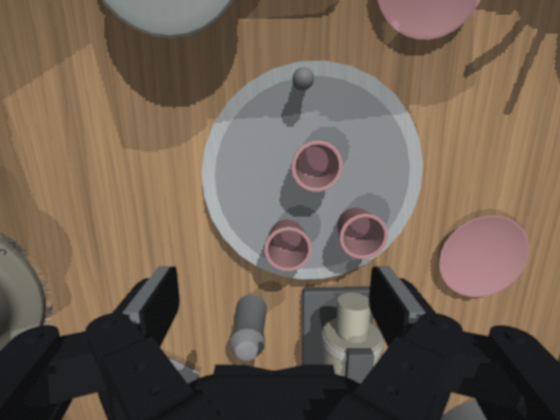

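All three cups stand inside the tray edge at (317,166), (363,234) and (288,246), and the knob is at (303,78). I'll grip the knob.

arm_command(commands="4 1 1 0 0 0 1;8 2 4 0 0 0 1;11.2 3.2 8 0 0 0 1;11.2 3.2 12 0 0 0 1;11.2 3.2 15 0 0 0 1")

```text
clock: 34.22
ee_pos: [503.9, 304.4, 159.5]
eef_rot: [-180.0, -0.0, 89.8]
force: [0.7, -0.5, -1.2]
grip_width: 85.4
grasp_force: 0.0
```

```bash
python3 - <<'E'
from h import *
st();W=shot('wrist')
lm(W,['tray_knob'],dict(tray_knob=62))
for a in cams.silhouettes('tray_knob',W)[:2]:
    v,u=np.nonzero(a['mask']);print(a['score'],u.min(),u.max(),v.min(),v.max())
T=shot('top');lm(T,['bowl','tray_knob'],dict(bowl=60,tray_knob=62))
go(503,303,66,90)
E
```

```text
{'clock': 34.22, 'ee_pos': [503.88, 304.44, 159.5], 'eef_rot': [-179.96, -0.0, 89.77], 'force': [0.7, -0.52, -1.23], 'grip_width': 85.4, 'grasp_force': 0.0, 'q': [19.74, 29.56, 80.26, 0.02, 70.22, 19.97]}
36 bowl [155.1 264.9] 0.74 [365.9 416.2  60. ]
36 tray_knob [186.  224.7] 0.74 [498.  312.1  62. ]
shift cm [ 0.03 -0.25  9.93] rot [ 0.2 -0.1 -0.4]
```

arm_command(commands="0 0 3 0 0 0 1;0 0 6 0 0 0 1;0 0 8.5 0 0 0 1;0 0 9.5 0 0 0 1;0 0 9.5 0 0 0 1")

```text
clock: 34.93
ee_pos: [503.9, 302.2, 67.4]
eef_rot: [-179.9, 0.0, 89.6]
force: [0.8, 0.1, 0.1]
grip_width: 85.4
grasp_force: 0.0
```

arm_command(commands="0 0 0 0 0 0 0;0 0 0 0 0 0 -1;0 0 0 0 0 0 -1;0 0 0 0 0 0 -1;0 0 0 0 0 0 -1")

```text
clock: 35.35
ee_pos: [504.2, 302.7, 68.4]
eef_rot: [179.9, -0.0, 89.7]
force: [0.9, 1.0, -0.1]
grip_width: 25.3
grasp_force: 0.0
```

arm_command(commands="0 0 0 0 0 0 -1;0 0 0 0 0 0 -1;0 0 0 0 0 0 -1;0 0 0 0 0 0 -1;0 0 0 0 0 0 -1")

```text
clock: 35.77
ee_pos: [504.5, 302.7, 68.8]
eef_rot: [179.9, -0.0, 89.7]
force: [-1.6, -1.0, 6.4]
grip_width: 19.9
grasp_force: 58.5
```

```bash
python3 - <<'E'
from h import *
st()
W=shot('wrist');cups(W,30)
E
```

```text
{'clock': 35.77, 'ee_pos': [504.48, 302.71, 68.8], 'eef_rot': [179.88, -0.03, 89.66], 'force': [-1.64, -1.04, 6.36], 'grip_width': 19.87, 'grasp_force': 58.48, 'q': [19.57, 35.54, 85.35, -0.02, 58.99, 19.92]}
cup [516.2 206.8] iou 0.11 sc 0.92 (np.int64(267), np.int64(306), np.int64(347), np.int64(369))
cup [524.5 313. ] iou 0.3 sc 0.5 (np.int64(98), np.int64(510), np.int64(203), np.int64(419))
cup [603.  391.4] iou 0.84 sc 0.49 (np.int64(433), np.int64(559), np.int64(0), np.int64(157))
```

arm_command(commands="-0.12 -0.72 0 0 0 0 -1;-0.37 -1.75 0 0 0 0 -1;-0.78 -2.96 0 0 0 0 -1;-1.32 -4.11 0 0 0 0 -1;-1.98 -5.21 0 0 0 0 -1")

```text
clock: 36.28
ee_pos: [452.7, 283.5, 69.2]
eef_rot: [179.7, -0.1, 89.7]
force: [10.2, -20.1, 8.3]
grip_width: 19.7
grasp_force: 60.7
```

arm_command(commands="-0.77 -1.02 0 0 0 0 -1;-1.63 -1.95 0 0 0 0 -1;-2.6 -2.79 0 0 0 0 -1;-3.65 -3.53 0 0 0 0 -1;-4.77 -4.15 0 0 0 0 -1")

```text
clock: 36.7
ee_pos: [414.1, 235.9, 70.9]
eef_rot: [179.2, -0.1, 89.7]
force: [15.9, -11.4, 19.1]
grip_width: 18.8
grasp_force: 61.2
```

arm_command(commands="-1.17 -0.5 0 0 0 0 -1;-2.18 -0.82 0 0 0 0 -1;-3.01 -1.01 0 0 0 0 -1;-3.65 -1.11 0 0 0 0 -1;-4.07 -1.17 0 0 0 0 -1")

```text
clock: 37.12
ee_pos: [401.5, 195.5, 71.7]
eef_rot: [179.4, -0.2, 89.6]
force: [-2.5, 1.6, 38.7]
grip_width: 18.6
grasp_force: 60.7
```

```bash
python3 - <<'E'
from h import *
st()
s=ctrl.state()['ee_pos'];d=np.array(s[:2])-[520.6,181.8];print(np.hypot(*d),np.degrees(np.arctan2(d[1],d[0])))
E
```

```text
{'clock': 37.12, 'ee_pos': [401.51, 195.51, 71.69], 'eef_rot': [179.38, -0.16, 89.62], 'force': [-2.47, 1.6, 38.72], 'grip_width': 18.61, 'grasp_force': 60.71, 'q': [10.85, 20.35, 110.4, 0.05, 48.6, 11.19]}
119.87607884310388 173.431504721928
```

The pads are creeping up the ball, so I'll regrip lower.

arm_command(commands="0 0 -0.3 0 0 0 0;0 0 -0.3 0 0 0 0;0 0 -0.3 0 0 0 0;0 0 0.3 0 0 0 0;0 0 0.6 0 0 0 0")

```text
clock: 37.53
ee_pos: [397.4, 195.0, 60.5]
eef_rot: [-179.9, 0.0, 89.7]
force: [-0.5, 0.1, -0.9]
grip_width: 42.5
grasp_force: 0.0
```

arm_command(commands="0 0 0 0 0 0 -1;0 0 0 0 0 0 -1;0 0 0 0 0 0 -1;0 0 0 0 0 0 -1;0 0 0 0 0 0 -1")

```text
clock: 37.95
ee_pos: [401.2, 194.9, 61.6]
eef_rot: [179.6, -0.0, 89.6]
force: [17.6, -1.3, -13.7]
grip_width: 20.3
grasp_force: 59.1
```

```bash
python3 - <<'E'
from h import *
st();W=shot('wrist');cups(W,30);lm(W,['tray_knob'],dict(tray_knob=62))
E
```

```text
{'clock': 37.95, 'ee_pos': [401.21, 194.88, 61.56], 'eef_rot': [179.56, -0.03, 89.63], 'force': [17.55, -1.26, -13.71], 'grip_width': 20.31, 'grasp_force': 59.11, 'q': [10.82, 21.47, 110.76, -0.07, 47.32, 11.25]}
cup [497.  189.3] iou 0.92 sc 0.9 (np.int64(401), np.int64(559), np.int64(218), np.int64(360))
cup [586.9 124.1] iou 0.9 sc 0.63 (np.int64(526), np.int64(559), np.int64(319), np.int64(400))
38 tray_knob [274.  268.9] 0.88 [400.7 198.9  62. ]
```

arm_command(commands="-0.3 0.3 -0.2 0 0 0 -1;-0.6 0.25 -0.2 0 0 0 -1;-0.9 0.2 -0.2 0 0 0 -1;-1.2 0.2 -0.2 0 0 0 -1;-1.2 0.2 -0.2 0 0 0 -1")

```text
clock: 38.52
ee_pos: [400.2, 182.2, 62.8]
eef_rot: [-180.0, 0.0, 89.6]
force: [4.9, -5.7, -7.4]
grip_width: 20.1
grasp_force: 62.7
```

arm_command(commands="-0.2 0 0 0 0 0 -1;-0.4 0 0 0 0 0 -1;-0.6 0 0 0 0 0 -1;-0.6 0 0 0 0 0 -1;-0.6 0 0 0 0 0 -1")

```text
clock: 38.93
ee_pos: [400.1, 176.6, 62.8]
eef_rot: [-180.0, 0.0, 89.6]
force: [4.8, -2.1, -8.0]
grip_width: 20.2
grasp_force: 62.6
```

arm_command(commands="-0.2 0 0 0 0 0 -1;-0.4 0 0 0 0 0 -1;-0.6 0.05 0 0 0 0 -1;-0.6 0.05 0 0 0 0 -1;-0.6 0.05 0 0 0 0 -1")

```text
clock: 39.35
ee_pos: [400.1, 175.7, 62.9]
eef_rot: [179.9, -0.6, 89.5]
force: [4.1, 44.1, -14.3]
grip_width: 20.1
grasp_force: 62.0
```

arm_command(commands="-0.2 0 0 0 0 0 -1;-0.4 0 0 0 0 0 -1;-0.6 0.05 0 0 0 0 -1;-0.6 0.05 0 0 0 0 -1;-0.6 0.05 0 0 0 0 -1")

```text
clock: 39.77
ee_pos: [400.7, 164.8, 63.4]
eef_rot: [-180.0, 0.0, 89.6]
force: [1.0, 0.9, -0.2]
grip_width: 0.4
grasp_force: 0.0
```

arm_command(commands="-0.5 0 0 0 0 0 -1;-0.5 0 -2 0 0 0 -1;-0.5 0 -6 0 0 0 -1;-0.5 0 -10 0 0 0 -1;-0.5 0 -14 0 0 0 -1")

```text
clock: 40.18
ee_pos: [400.2, 159.4, 205.3]
eef_rot: [-180.0, 0.0, 89.6]
force: [1.2, 0.3, 0.2]
grip_width: 0.1
grasp_force: 0.0
```

arm_command(commands="0 4 -4 0 0 0 0;0 8 -8 0 0 0 1;0 8 -10 0 0 0 1;0 8 -10 0 0 0 1;0 8 -10 0 0 0 1")

```text
clock: 40.6
ee_pos: [481.9, 158.9, 304.9]
eef_rot: [179.8, -0.0, 89.6]
force: [0.6, -0.2, -0.5]
grip_width: 60.2
grasp_force: 0.0
```

```bash
python3 - <<'E'
from h import *
st();W=shot('wrist','w9.png');cups(W,30);lm(W,['tray_knob','tray_centre','slide_grip'],dict(tray_knob=62,tray_centre=30,slide_grip=180))
for a in cams.silhouettes('tray_knob',W)[:1]:
    v,u=np.nonzero(a['mask']);print(a['score'],u.min(),u.max(),v.min(),v.max())
E
```

```text
{'clock': 40.6, 'ee_pos': [481.93, 158.93, 304.88], 'eef_rot': [179.81, -0.01, 89.6], 'force': [0.61, -0.18, -0.47], 'grip_width': 60.19, 'grasp_force': 0.0, 'q': [5.0, 13.2, 81.53, -0.0, 85.08, 5.4]}
cup [592.7 224.6] iou 0.94 sc 0.86 (np.int64(345), np.int64(402), np.int64(92), np.int64(147))
cup [587.  132.1] iou 0.92 sc 0.63 (np.int64(336), np.int64(388), np.int64(177), np.int64(227))
cup [495.8 186.9] iou 0.91 sc 0.58 (np.int64(260), np.int64(312), np.int64(130), np.int64(181))
39 tray_knob [204.1 151.8] 0.73 [401.6 191.6  62. ]
39 tray_centre [303.3 157.3] 0.93 [520.1 180.2  30. ]
0.94 190 419 29 260
```

View pics/w9.png

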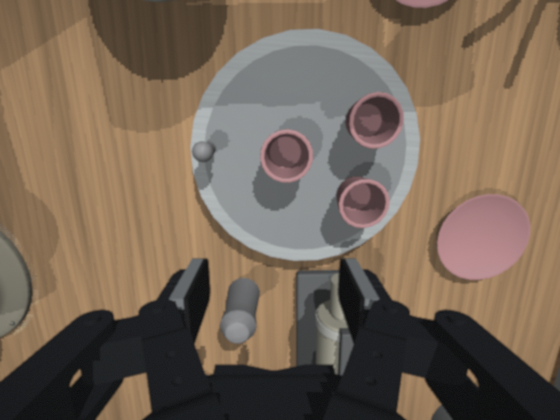

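The knob is at (203,151), short of the stop because the pads squeezed off it. The cups are still upright. I'll push the knob home with closed fingers.

arm_command(commands="3.5 -3 1 0 0 0 -1;7 -6 2 0 0 0 -1;7.3 -8.1 5 0 0 0 -1;7.3 -8.1 9 0 0 0 -1;7.3 -8.1 13 0 0 0 -1")

```text
clock: 41.32
ee_pos: [398.4, 233.8, 172.5]
eef_rot: [179.9, -0.0, 89.8]
force: [1.5, 1.2, -0.6]
grip_width: 25.5
grasp_force: 0.0
```

arm_command(commands="0 0 4 0 0 0 -1;0 0 8 0 0 0 -1;0 0 11 0 0 0 -1;0 0 11 0 0 0 -1;0 0 11 0 0 0 -1")

```text
clock: 41.73
ee_pos: [399.5, 232.8, 63.3]
eef_rot: [-179.9, 0.0, 89.7]
force: [-0.5, -0.8, 1.1]
grip_width: 0.1
grasp_force: 0.0
```

arm_command(commands="-0.5 0 0 0 0 0 -1;-1 0 0 0 0 0 -1;-1.4 0 0 0 0 0 -1;-1.7 0 0 0 0 0 -1;-2 0 0 0 0 0 -1")

```text
clock: 42.15
ee_pos: [400.4, 212.7, 64.3]
eef_rot: [179.9, -0.0, 89.6]
force: [-0.4, 1.3, 1.5]
grip_width: -0.2
grasp_force: 0.7
```

```bash
python3 - <<'E'
from h import *
st()
E
```

```text
{'clock': 42.15, 'ee_pos': [400.41, 212.69, 64.32], 'eef_rot': [179.91, -0.03, 89.63], 'force': [-0.44, 1.34, 1.53], 'grip_width': -0.19, 'grasp_force': 0.71, 'q': [13.11, 22.07, 109.23, 0.02, 48.61, 13.47]}
```

arm_command(commands="-0.3 0 0 0 0 0 -1;-0.6 0 0 0 0 0 -1;-0.9 0 0 0 0 0 -1;-1 0 0 0 0 0 -1;-1 0 0 0 0 0 -1")

```text
clock: 42.57
ee_pos: [399.9, 203.4, 63.6]
eef_rot: [180.0, -0.1, 89.6]
force: [-1.4, 5.3, 0.7]
grip_width: -0.1
grasp_force: 2.9
```

arm_command(commands="-0.2 0 0 0 0 0 -1;-0.4 0 0 0 0 0 -1;-0.6 0 0 0 0 0 -1;-0.6 0 0 0 0 0 -1;-0.6 0 0 0 0 0 -1")

```text
clock: 42.98
ee_pos: [400.0, 202.4, 63.9]
eef_rot: [179.9, -0.7, 89.5]
force: [-1.0, 49.5, -5.1]
grip_width: -0.1
grasp_force: 24.4
```

arm_command(commands="-0.2 0 0 0 0 0 -1;-0.4 0 0 0 0 0 -1;-0.4 0 0 0 0 0 -1;-0.4 0 0 0 0 0 -1;-0.4 0 0 0 0 0 -1")

```text
clock: 43.4
ee_pos: [400.0, 201.9, 64.1]
eef_rot: [179.8, -1.1, 89.3]
force: [-2.3, 79.2, -7.6]
grip_width: 0.3
grasp_force: 39.6
```

Force rises hard at y≈202 mm, so the tray is at its stop. I'll back off and go to the slide.

arm_command(commands="1 0 0 0 0 0 -1;3 0 0 0 0 0 -1;4 0 -3 0 0 0 -1;4 0 -7 0 0 0 -1;4 0 -11 0 0 0 -1")

```text
clock: 43.82
ee_pos: [399.4, 233.1, 174.4]
eef_rot: [-179.9, 0.1, 89.7]
force: [0.8, -0.1, -0.2]
grip_width: -0.2
grasp_force: 0.0
```

arm_command(commands="0 0 -4 0 0 0 -1;0 0 -8 0 0 0 -1;-2 2 -12 0 0 0 -1;-5 4 -13 0 0 0 -1;-8 6 -13 0 0 0 -1")

```text
clock: 44.23
ee_pos: [461.1, 151.8, 307.5]
eef_rot: [179.6, -0.0, 89.8]
force: [2.0, 1.1, 0.1]
grip_width: 0.0
grasp_force: 0.0
```

```bash
python3 - <<'E'
from h import *
st();W=shot('wrist');cups(W,30);lm(W,['tray_knob','tray_centre'],dict(tray_knob=62,tray_centre=30))
go(571,-115,300,90)
E
```

```text
{'clock': 44.23, 'ee_pos': [461.13, 151.8, 307.47], 'eef_rot': [179.58, -0.01, 89.78], 'force': [2.02, 1.07, 0.13], 'grip_width': 0.01, 'grasp_force': 0.0, 'q': [4.37, 10.11, 84.94, -0.02, 84.54, 4.6]}
cup [589.7 137.9] iou 0.93 sc 0.73 (np.int64(355), np.int64(409), np.int64(166), np.int64(216))
cup [588.1 231.2] iou 0.94 sc 0.62 (np.int64(358), np.int64(417), np.int64(79), np.int64(135))
cup [494.7 185.9] iou 0.93 sc 0.56 (np.int64(278), np.int64(329), np.int64(125), np.int64(177))
40 tray_knob [219.7 154. ] 0.81 [399.3 181.3  62. ]
40 tray_centre [320.6 148.4] 0.97 [522.3 184.   30. ]
shift cm [-26.61  11.34   0.3 ] rot [-0.1  0.  -0.4]
```

arm_command(commands="-4 1 0 0 0 0 -1;-8 3 0 0 0 0 -1;-12 5 0 0 0 0 -1;-16 7 0 0 0 0 -1;-19 9 0 0 0 0 -1")

```text
clock: 44.85
ee_pos: [546.6, -35.7, 303.5]
eef_rot: [-180.0, -0.0, 89.7]
force: [0.5, 0.8, 0.0]
grip_width: -0.2
grasp_force: 0.0
```

arm_command(commands="-4 1 0 0 0 0 -1;-7.6 2 0 0 0 0 -1;-7.8 2 0 0 0 0 -1;-7.8 2 0 0 0 0 -1;-7.8 2 0 0 0 0 -1")

```text
clock: 45.27
ee_pos: [566.0, -111.7, 303.3]
eef_rot: [-180.0, -0.0, 89.7]
force: [1.0, 0.6, 0.1]
grip_width: -0.2
grasp_force: 0.0
```

```bash
python3 - <<'E'
from h import *
st();W=shot('wrist');lm(W,['slide_grip','lever_tip'],dict(slide_grip=180,lever_tip=195))
for a in cams.silhouettes('slide_grip',W)[:1]:
    v,u=np.nonzero(a['mask']);print(a['score'],u.min(),u.max(),v.min(),v.max())
E
```

```text
{'clock': 45.27, 'ee_pos': [566.04, -111.71, 303.29], 'eef_rot': [-179.97, -0.04, 89.72], 'force': [1.01, 0.56, 0.12], 'grip_width': -0.25, 'grasp_force': 0.0, 'q': [-22.8, 22.67, 69.05, 0.02, 88.33, -22.52]}
41 slide_grip [280.5 155.5] 0.74 [571.1 -69.8 180. ]
41 lever_tip [216.5 285.9] 0.67 [ 516.3 -177.9  195. ]
0.94 260 298 131 171
```

arm_command(commands="-0.3 0.5 2 0 0 0 -1;-0.3 0.5 5 0 0 0 -1;-0.3 0.5 8 0 0 0 -1;-0.3 0.5 11.3 0 0 0 -1;-0.3 0.5 11.3 0 0 0 -1")

```text
clock: 45.88
ee_pos: [568.7, -114.3, 184.8]
eef_rot: [-179.5, -0.2, 89.7]
force: [-0.8, 0.9, -0.5]
grip_width: -0.0
grasp_force: 0.0
```

arm_command(commands="1 0 0 0 0 0 -1;2 0 0 0 0 0 -1;3 0 0 0 0 0 -1;4 0 0 0 0 0 -1;5 0 0 0 0 0 -1")

```text
clock: 46.3
ee_pos: [572.0, -65.0, 192.1]
eef_rot: [179.9, 0.1, 89.7]
force: [0.2, -1.5, 1.8]
grip_width: 0.2
grasp_force: 1.0
```

arm_command(commands="0.8 0 0 0 0 0 -1;1.6 0 0 0 0 0 -1;2 0 0 0 0 0 -1;2.4 0 0 0 0 0 -1;2.4 0 0 0 0 0 -1")

```text
clock: 46.72
ee_pos: [571.9, -46.5, 191.3]
eef_rot: [179.9, 0.6, 89.6]
force: [-2.0, -25.0, 2.6]
grip_width: 0.2
grasp_force: 12.4
```

arm_command(commands="0.2 0 0 0 0 0 -1;0.4 0 0 0 0 0 -1;0.4 0 0 0 0 0 -1;0.4 0 0 0 0 0 -1;0.4 0 0 0 0 0 -1")

```text
clock: 47.13
ee_pos: [571.9, -45.6, 191.4]
eef_rot: [179.9, 0.8, 89.5]
force: [-3.7, -38.7, 1.9]
grip_width: -0.2
grasp_force: 19.4
```

arm_command(commands="-0.5 0 0 0 0 0 -1;-1.5 0 0 0 0 0 -1;-2.5 0 -2 0 0 0 -1;-3.5 0 -5 0 0 0 -1;-4.5 0 -9 0 0 0 1")

```text
clock: 47.55
ee_pos: [570.4, -82.7, 279.3]
eef_rot: [-179.7, -0.2, 89.7]
force: [0.7, -1.2, -0.5]
grip_width: 10.9
grasp_force: 0.0
```

arm_command(commands="-3 0 -2 0 0 0 1;-6 0 -2 0 0 0 1;-9 0 -2 0 0 0 1;-9 0 -2 0 0 0 1;-9 0 -2 0 0 0 1")

```text
clock: 47.97
ee_pos: [570.7, -173.6, 299.8]
eef_rot: [-179.9, -0.1, 89.6]
force: [-0.6, 0.8, -0.0]
grip_width: 72.4
grasp_force: 0.0
```

```bash
python3 - <<'E'
from h import *
st();W=shot('wrist');lm(W,['slide_grip','lever_tip','press'],dict(slide_grip=180,lever_tip=195,press=0))
for a in cams.silhouettes('slide_grip',W)[:1]:
    v,u=np.nonzero(a['mask']);print(a['score'],u.min(),u.max(),v.min(),v.max())
go(516.5,-180.5,191,90)
E
```

```text
{'clock': 47.97, 'ee_pos': [570.67, -173.65, 299.82], 'eef_rot': [-179.95, -0.08, 89.55], 'force': [-0.56, 0.81, -0.02], 'grip_width': 72.36, 'grasp_force': 0.0, 'q': [-28.19, 25.45, 65.51, 0.05, 89.12, -27.74]}
42 slide_grip [269.5   3.4] 0.72 [568.4 -25.8 180. ]
42 lever_tip [205.7 216.7] 0.81 [ 516.5 -176.7  195. ]
42 press [272.9 101.2] 0.84 [569.7 -83.3   0. ]
42 press [286.5 275.3] 0.67 [ 587.7 -330.6    0. ]
0.98 250 294 0 41
shift cm [-0.89 -5.44 10.96] rot [ 0.  -0.  -0.3]
```

arm_command(commands="-0.3 -2.5 1 0 0 0 1;-0.7 -5.4 2 0 0 0 1;-0.7 -5.4 6 0 0 0 1;-0.7 -5.4 9 0 0 0 1;-0.7 -5.4 10.6 0 0 0 1")

```text
clock: 48.63
ee_pos: [515.5, -178.4, 191.5]
eef_rot: [-179.8, -0.1, 89.7]
force: [0.9, 0.2, 0.3]
grip_width: 85.4
grasp_force: 0.0
```

arm_command(commands="0 0 0 0 0 0 1;0 0 0 0 0 0 1;0 0 0 0 0 0 1;0 0 0 0 0 0 0;0 0 0 0 0 0 0")

```text
clock: 49.05
ee_pos: [517.3, -179.9, 195.7]
eef_rot: [179.9, 0.1, 89.7]
force: [0.1, -0.4, 0.0]
grip_width: 63.8
grasp_force: 0.0
```

```bash
python3 - <<'E'
from h import *
st();go(516.5,-180.5,191,90)
E
```

```text
{'clock': 49.05, 'ee_pos': [517.27, -179.87, 195.73], 'eef_rot': [179.89, 0.06, 89.67], 'force': [0.11, -0.41, 0.05], 'grip_width': 63.8, 'grasp_force': 0.0, 'q': [-31.44, 22.53, 85.31, 0.0, 72.04, -31.1]}
shift cm [-0.06 -0.08  0.47] rot [ 0.1  0.1 -0.3]
```

arm_command(commands="-0.05 -0.05 0.45 0 0 0 0;-0.05 -0.05 0.45 0 0 0 0;-0.05 -0.05 0.45 0 0 0 0;-0.05 -0.05 0.45 0 0 0 -1;-0.05 -0.05 0.45 0 0 0 -1")

```text
clock: 49.47
ee_pos: [517.0, -180.3, 190.6]
eef_rot: [179.9, 0.0, 89.6]
force: [3.3, 0.8, 0.1]
grip_width: 24.5
grasp_force: 58.9
```

arm_command(commands="0 0 0 0 0 0 -1;0 0 0 0 0 0 -1;0 0 0 0 0 0 -1;0 0 0 0 0 0 -1;0 0 0 0 0 0 -1")

```text
clock: 49.88
ee_pos: [516.9, -180.3, 190.5]
eef_rot: [179.9, 0.0, 89.7]
force: [4.9, 0.7, 2.3]
grip_width: 24.7
grasp_force: 58.8
```

```bash
python3 - <<'E'
from h import *
st()
E
```

```text
{'clock': 49.88, 'ee_pos': [516.91, -180.35, 190.5], 'eef_rot': [179.88, 0.03, 89.66], 'force': [4.87, 0.66, 2.27], 'grip_width': 24.66, 'grasp_force': 58.83, 'q': [-31.51, 22.78, 85.76, 0.03, 71.35, -31.18]}
```

arm_command(commands="0 1.03 -0.52 0 0 0 -1;0 2.1 -0.94 0 0 0 -1;0 3.21 -1.23 0 0 0 -1;0 4.35 -1.41 0 0 0 -1;0 5.5 -1.47 0 0 0 -1")

```text
clock: 50.3
ee_pos: [570.3, -180.5, 204.6]
eef_rot: [-179.8, -0.0, 89.6]
force: [-3.7, 6.6, -5.2]
grip_width: 24.3
grasp_force: 63.2
```

arm_command(commands="0 1.15 0.06 0 0 0 -1;0 2.29 0.24 0 0 0 -1;0 3.4 0.54 0 0 0 -1;0 4.47 0.95 0 0 0 -1;0 5.33 1.38 0 0 0 -1")

```text
clock: 50.72
ee_pos: [621.6, -180.0, 186.7]
eef_rot: [-179.2, -0.2, 89.7]
force: [-13.4, -3.5, -12.4]
grip_width: 24.0
grasp_force: 72.8
```

arm_command(commands="0 0.2 0.1 0 0 0 -1;0 0.2 0.1 0 0 0 -1;0 0.2 0.1 0 0 0 -1;0 0.2 0.1 0 0 0 -1;0 0.2 0.1 0 0 0 -1")

```text
clock: 51.13
ee_pos: [624.2, -177.8, 185.4]
eef_rot: [-179.4, -0.5, 89.7]
force: [-5.4, 11.0, -14.8]
grip_width: 24.5
grasp_force: 73.7
```

```bash
python3 - <<'E'
from h import *
st()
E
```

```text
{'clock': 51.13, 'ee_pos': [624.21, -177.84, 185.45], 'eef_rot': [-179.38, -0.47, 89.7], 'force': [-5.43, 10.97, -14.81], 'grip_width': 24.53, 'grasp_force': 73.74, 'q': [-26.28, 36.33, 65.15, 0.15, 79.28, -26.01]}
```

arm_command(commands="0 0 0 0 0 0 -0.3;0 0 0 0 0 0 0;0 0 0 0 0 0 0.5;0 0 0 0 0 0 1;0 0 0 0 0 0 1")

```text
clock: 51.55
ee_pos: [626.6, -181.2, 190.3]
eef_rot: [180.0, 0.0, 89.6]
force: [-0.4, -1.0, 0.7]
grip_width: 76.9
grasp_force: 0.0
```

arm_command(commands="0 0 -2 0 0 0 1;0 0 -5 0 0 0 1;0 0 -8 0 0 0 1;0 0 -10 0 0 0 1;0 0 -11 0 0 0 1")

```text
clock: 51.97
ee_pos: [627.0, -181.3, 303.5]
eef_rot: [179.7, 0.1, 89.6]
force: [0.9, 0.1, 0.4]
grip_width: 85.3
grasp_force: 0.0
```

arm_command(commands="-1 -2 0 0 0 0 1;-1 -5 0 0 0 0 1;-1 -5 0 0 0 0 1;-1 -5 0 0 0 0 1;-1 -5 0 0 0 0 1")

```text
clock: 52.38
ee_pos: [576.9, -190.7, 299.9]
eef_rot: [180.0, 0.0, 89.6]
force: [-1.1, -0.7, 0.2]
grip_width: 85.5
grasp_force: 0.0
```

```bash
python3 - <<'E'
from h import *
st();W=shot('wrist','w10.png');lm(W,['lever_tip','lever_hinge','slide_grip'],dict(slide_grip=180,lever_tip=195,lever_hinge=100))
for a in cams.silhouettes('lever_tip',W)[:1]:
    m=a['mask'].astype(np.uint8);d=cv2.distanceTransform(m,2,5);_,r,_,c=cv2.minMaxLoc(d);print(a['score'],r,c,onz(W,c,195),'exp60',proj(W,[626.5,-181,195]),'exp0',proj(W,[516.5,-181,195]))
S=shot('scene');lm(S,['lever_tip']);print(proj(S,[626.5,-181,195]),proj(S,[516.5,-181,195]))
E
```

```text
{'clock': 52.38, 'ee_pos': [576.91, -190.75, 299.93], 'eef_rot': [179.97, 0.01, 89.65], 'force': [-1.12, -0.7, 0.22], 'grip_width': 85.53, 'grasp_force': 0.0, 'q': [-29.33, 26.95, 63.27, 0.0, 89.75, -28.98]}
43 lever_tip [332.2 196.9] 0.64 [ 621.7 -178.8  195. ]
43 lever_hinge [267.3 177.1] 0.68 [ 569.8 -180.6  100. ]
43 slide_grip [280.8 265.3] 0.27 [ 582.2 -243.8  180. ]
0.69 17.378297805786133 (335, 198) [ 623.8681324  -179.65484093  195.        ] exp60 [338.31611186 199.65950768] exp0 [196.37484045 200.69231748]
44 lever_tip [228.  214.8] 0.59 
[224.96298857 218.48797529] [220.51418062 187.0107079 ]
```

View pics/w10.png

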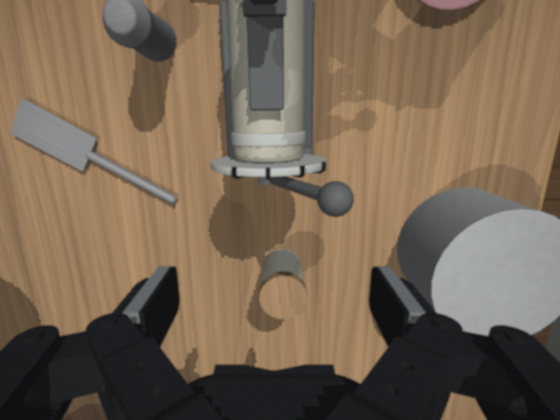

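Wrist view: the lever leans away with its ball at about (335,198), and the shaker and server haven't moved. I'll measure the ball more exactly.

```bash
python3 - <<'E'
from h import *
from scipy.optimize import minimize
W=shot('wrist')
def fit(p,g,c0,r0):
    a=np.linspace(0,2*np.pi,90,endpoint=False);g=cv2.GaussianBlur(g.astype(np.float32),(0,0),1)
    def s(q,r):
        return cv2.remap(g,(q[0]+r*np.cos(a)).astype(np.float32)[None],(q[1]+r*np.sin(a)).astype(np.float32)[None],1)[0]
    f=lambda q:-np.mean(np.clip(s(q,q[2]+2)-s(q,q[2]-2),-10,50))
    b=min((minimize(f,[c0[0]+dx,c0[1]+dy,r0],method='Nelder-Mead') for dx in(-3,0,3) for dy in(-3,0,3)),key=lambda r:r.fun);return b.x,b.fun
g=cv2.cvtColor(W['frame'],cv2.COLOR_RGB2GRAY)
x,v=fit(W,g,(335,198),18);print('wrist now',x,v,onz(W,x[:2],195),'exp',proj(W,[626.7,-181,195]))
g=cv2.imread('pics/w6.png',0);x,v=fit(None,g,(333,74),22);print('w6 idle',x,v)
# idle reference reprojected through w6 pose
d=np.array([478.92,-278.02,276.02])-ctrl.state()['ee_pos'];W6=dict(W);W6['t']=np.array(W['t'])-np.array(W['R'])@d
print(onz(W6,x[:2],195))
S=shot('scene');gs=cv2.cvtColor(S['frame'],cv2.COLOR_RGB2GRAY)
x,v=fit(S,gs,(227,216),4.5);print('scene',x,v,proj(S,[626.7,-181,195]))
for L in(26,28,30,32):print(L,proj(S,[571.7+110*np.sin(np.radians(L)),-181,100+110*np.cos(np.radians(L))]),proj(W,[571.7+110*np.sin(np.radians(L)),-181,100+110*np.cos(np.radians(L))]))
cups(S,30)
E
```

```text
wrist now [335.20304874 199.26856334  18.6475786 ] -43.784542083740234 [ 623.899921   -180.37864719  195.        ] exp [338.78255175 200.02206046]
w6 idle [377.1222649   83.27583036  22.17540703] -22.893177032470703
[ 544.32412234 -186.21912337  195.        ]
scene [224.76028976 217.50363912   5.51279656] -43.55736541748047 [224.9715621  218.54863674]
26 [224.52376193 215.65224003] [330.87225353 201.3585077 ]
28 [224.74112338 217.06766137] [334.94279006 200.74803684]
30 [224.96085571 218.49138509] [338.84817644 200.10764061]
32 [225.18261355 219.92116399] [342.5819808  199.43957862]
cup [492.9 187.6] iou 0.8 sc 0.77 (np.int64(331), np.int64(348), np.int64(182), np.int64(203))
cup [591.4 138.5] iou 0.91 sc 0.72 (np.int64(324), np.int64(343), np.int64(208), np.int64(230))
cup [589.3 233.6] iou 0.91 sc 0.6 (np.int64(353), np.int64(372), np.int64(202), np.int64(224))
```

arm_command(commands="0.5 2 0 0 0 0 1;1 4.7 2 0 0 0 1;1 4.7 6 0 0 0 1;1 4.7 9 0 0 0 1;1 4.7 10.7 0 0 0 1")

```text
clock: 53.3
ee_pos: [622.7, -180.2, 188.5]
eef_rot: [-179.7, -0.1, 89.7]
force: [-0.0, -0.5, -0.7]
grip_width: 85.7
grasp_force: 0.0
```

arm_command(commands="0 0 0 0 0 0 0.3;0 0 0 0 0 0 0;0 0 0 0 0 0 0;0 0 0 0 0 0 0;0 0 0 0 0 0 0")

```text
clock: 53.72
ee_pos: [624.0, -181.2, 194.5]
eef_rot: [179.9, 0.1, 89.7]
force: [0.3, 0.2, 0.2]
grip_width: 42.9
grasp_force: 0.0
```

```bash
python3 -c "
from h import *
st();go(624,-180.5,193,90)"
```

```text
{'clock': 53.72, 'ee_pos': [624.02, -181.18, 194.55], 'eef_rot': [179.86, 0.07, 89.65], 'force': [0.32, 0.2, 0.21], 'grip_width': 42.94, 'grasp_force': 0.0, 'q': [-26.5, 35.55, 65.1, -0.0, 79.2, -26.15]}
shift cm [ 0.07 -0.    0.15] rot [ 0.1  0.1 -0.3]
```

arm_command(commands="0.05 0 0.1 0 0 0 0;0.05 0 0.1 0 0 0 -1;0.05 0 0.1 0 0 0 -1;0.05 0 0.1 0 0 0 -1;0.05 0 0.1 0 0 0 -1")

```text
clock: 54.13
ee_pos: [623.8, -180.4, 192.5]
eef_rot: [179.9, 0.0, 89.7]
force: [1.1, 1.0, 4.5]
grip_width: 24.9
grasp_force: 58.8
```

arm_command(commands="0 0 0 0 0 0 -1;0 0 0 0 0 0 -1;0 0.1 0.05 0 0 0 -1;0 0.2 0.1 0 0 0 -1;0 0.3 0.18 0 0 0 -1")

```text
clock: 54.55
ee_pos: [626.1, -180.4, 191.2]
eef_rot: [-179.9, 0.0, 89.7]
force: [-4.0, 1.4, 12.5]
grip_width: 25.0
grasp_force: 59.6
```

arm_command(commands="0 0 0 0 0 0 -1;0 0 0 0 0 0 -1;0 0 0 0 0 0 -1;0 0 0 0 0 0 -1;0 0 0 0 0 0 -1")

```text
clock: 54.97
ee_pos: [626.1, -180.4, 191.1]
eef_rot: [-179.9, 0.0, 89.7]
force: [-1.9, 1.7, 9.7]
grip_width: 24.6
grasp_force: 59.4
```

arm_command(commands="0 0.07 0 0 0 0 -1;0 0.07 0 0 0 0 -1;0 0.07 0 0 0 0 -1;0 0.07 0 0 0 0 -1;0 0.07 0 0 0 0 -1")

```text
clock: 55.38
ee_pos: [626.4, -180.4, 191.0]
eef_rot: [-179.9, 0.0, 89.7]
force: [-4.2, 0.2, 8.7]
grip_width: 24.2
grasp_force: 59.4
```

arm_command(commands="0 0 0 0 0 0 -0.3;0 0 0 0 0 0 0;0 0 0 0 0 0 0.5;0 0 0 0 0 0 1;0 0 0 0 0 0 1")

```text
clock: 55.8
ee_pos: [627.2, -180.5, 189.8]
eef_rot: [-180.0, -0.0, 89.6]
force: [0.2, 0.1, 0.2]
grip_width: 76.7
grasp_force: 0.0
```

arm_command(commands="0 0 -2 0 0 0 1;0 0 -5 0 0 0 1;0 0 -8 0 0 0 1;0 0 -10 0 0 0 1;0 0 -11 0 0 0 1")

```text
clock: 56.22
ee_pos: [627.7, -180.6, 303.3]
eef_rot: [179.8, 0.1, 89.7]
force: [-0.6, 0.1, -0.4]
grip_width: 85.3
grasp_force: 0.0
```

arm_command(commands="-1 -2 0 0 0 0 1;-1 -5 0 0 0 0 1;-1 -5 0 0 0 0 1;-1 -5 0 0 0 0 1;-1 -5 0 0 0 0 1")

```text
clock: 56.63
ee_pos: [577.6, -190.2, 299.9]
eef_rot: [180.0, -0.0, 89.6]
force: [0.2, -0.5, -0.1]
grip_width: 85.0
grasp_force: 0.0
```

```bash
python3 - <<'E'
from h import *
from scipy.optimize import minimize
def fit(g,c0,r0):
    a=np.linspace(0,2*np.pi,90,endpoint=False);g=cv2.GaussianBlur(g.astype(np.float32),(0,0),1)
    s=lambda q,r:cv2.remap(g,(q[0]+r*np.cos(a)).astype(np.float32)[None],(q[1]+r*np.sin(a)).astype(np.float32)[None],1)[0]
    f=lambda q:-np.mean(np.clip(s(q,q[2]+2)-s(q,q[2]-2),-10,50))
    return min((minimize(f,[c0[0]+dx,c0[1]+dy,r0],method='Nelder-Mead') for dx in(-3,0,3) for dy in(-3,0,3)),key=lambda r:r.fun).x
st();W=shot('wrist');S=shot('scene');T=shot('top')
P=lambda p,L:proj(p,[571.7+110*np.sin(np.radians(L)),-181,100+110*np.cos(np.radians(L))])
for p,r in((W,18),(S,5.5)):
    print(fit(cv2.cvtColor(p['frame'],cv2.COLOR_RGB2GRAY),P(p,29.5),r),[P(p,L).round(1).tolist() for L in(28,30,32)])
cups(S,30);lm(S,['tray_knob','slide_grip'],dict(tray_knob=62,slide_grip=180));lm(T,['tray_knob','slide_grip','jar','shaker'],dict(tray_knob=62,slide_grip=180,jar=0,shaker=0))
E
```

```text
{'clock': 56.63, 'ee_pos': [577.62, -190.21, 299.94], 'eef_rot': [179.99, -0.0, 89.65], 'force': [0.16, -0.48, -0.06], 'grip_width': 84.99, 'grasp_force': 0.0, 'q': [-29.26, 27.03, 63.14, 0.01, 89.81, -28.91]}
[336.61478587 199.23666231  18.58691306] [[333.8, 201.1], [337.7, 200.5], [341.4, 199.8]]
[224.95912863 218.30701291   5.36762953] [[224.7, 217.1], [225.0, 218.5], [225.2, 219.9]]
cup [590.  233.3] iou 0.92 sc 0.89 (np.int64(353), np.int64(372), np.int64(202), np.int64(225))
cup [591.1 138.6] iou 0.91 sc 0.67 (np.int64(324), np.int64(343), np.int64(208), np.int64(230))
cup [496.  186.7] iou 0.9 sc 0.63 (np.int64(331), np.int64(348), np.int64(182), np.int64(203))
48 tray_knob [326.8 171.4] 0.72 [404.5 169.6  62. ]
48 tray_knob [389.3 164.5] 0.53 [415.  384.6  62. ]
48 slide_grip [279.1 198.6] 0.64 [577.1 -25.5 180. ]
49 tray_knob [222.3 252.4] 0.86 [403.3 190.5  62. ]
49 tray_knob [154.3 263.6] 0.53 [370.3 418.3  62. ]
49 slide_grip [289.2 197.2] 0.42 [570.6 -34.2 180. ]
49 jar [375.6 193.8] 0.4 [ 596.1 -339.     0. ]
49 jar [223.3 225.7] 0.29 [495.2 194.8   0. ]
49 shaker [289.7 238.8] 0.67 [445.3 -36.    0. ]
```

Both views put the lever at about 59.6°. The cups are on the tray and nothing is touching the robot, so I'm handing in.

```bash
python3 -c "
from h import *
print(ctrl.hand_in())"
```

```text
the job is handed in; nothing more can be done
None
```

The job is handed in at 57 s: lever swung to idle, three pink cups stood upright on the tray, tray turned to its stop, slide pushed to its stop, and lever last set to about 59.6° (target 60°); the grader returned no verdict.

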